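Feel which tip boxes are full and sort them

ROBOT

A 6-joint arm with a two-finger parallel gripper is mounted at the origin on the work surface. World frame = base frame: x ahead of the robot, y to its left, z up, the work surface at z = 0. Lengths are in mm, angles in rad, forces in N, time in s.
With the tool pointing down it reaches from about 300 to 775 mm from the base axis. Payload 14.6 kg.
Tool frame: the origin (TCP) lies between the finger pads; the fingertips stand tips_ahead ahead of it and the grasp point (between the pads) is the TCP (tips_ahead is the distance from the TCP to the fingertips, in mm); z points along the fingers, y is the direction in which the jaws open and shut (so a half turn about z gives the same grasp; the last joint's range is limited). The gripper opens to 94 mm and grips with 3 to 60 N. Pads are 16 mm wide; open, the fingers measure 119 mm over their backs; the gripper's body (75 mm by 177 mm) begins 78 mm behind the grasp point.
Start: joints at [-1.397, 0.3, 1.521, -0, 1.321, -0.067], TCP at [131.157, -534.123, 195.546] pointing down, gripper open.
Joint ranges: [-3.03, 3.03], [-0.79, 2.21], [0.23, 2.52], [-1.04, 4.18], [0, 3.07], [-2.55, 2.55]. Speed limits (rad/s): [2.22, 2.22, 2.57, 3.14, 3.14, 3.14].

INTERFACE

Orientations are given as a unit quaternion [w, x, y, z].
In Python, from station import * gives the robot as it stands.
- The arm moves only by the shell command python3 -m handwheel 'ROWS'. ROWS is JSON, a list of rows, each a list of 5 numbers: the shift along the tool's x, y, z in m, then the turn about the tool's z in rad, then the finger opening in m, from 0 to 0.094. A call has 1 to 5 rows; each row is the pose to reach, as a shift and turn from the pose measured when the call began, along the tool's axes at that moment; what a row does not reach only later rows make up. A row lasts 1/12 s, in which the tool goes at most 41.7 mm and 7.16 degrees, less where a joint would pass 70% of its speed; a pose out of reach is approached as far as the arm can. A call with a gripper value outside its range is refused whole. The fingers move at their own pace and stop on an object; the grip force is fixed at half the most. Time passes only in rows, so rows that repeat a pose let the fingers close. It gives the time, the measured TCP pose, the force and the opening at its end, in the units of the state.
- state(): the state, without advancing time (a new reading comes with each control period).
- grab_frame(name): name is "side" or "top"; returns the picture (420x560x3 uint8, red, green, blue); there is no depth.
- camera_params(name): a dict with "K" (3x3 intrinsics, pixels), "dist" ([k1, k2, p1, p2, k3] as OpenCV has them; the pictures are not rectified), "R" (3x3) and "t" (3): a world point X has camera coordinates R X + t. Camera axes: x right, y down, z forward; pixel columns grow to the right and rows downward; lengths in mm; the calibration is good to about 2 mm. A picture is of the moment at which its call begins. camera_params takes no time and is no camera call.
- close_job(): hands the job in, once; it reports no verdict.
The state is a dict: "t": time; "joints": joint angles; "dq": joint speeds; "joint_torque": joint torques, N m; "tcp_pos": TCP position; "ee_rot": TCP orientation; "wrist_force": force on the tool from outside, world axes, zero at the start; "torque": the same for the moment, N m; "opening": finger opening in mm.
Only numpy, scipy, OpenCV 4.12 (cv2) and the standard library are available. Lean on these libraries where they do the work, as an engineer would, in place of code of your own. Each camera call takes 0.05 s, during which the arm holds its last target.

TASK

Three closed tip boxes look alike, but some are full and some empty: taking them from the robot's left to its right, raise one end of each by about a centimetre for a moment, leaving its other end on the bench, to feel its weight (you may put a box away before feeling the next). Set every full box upright on the floor of the raised rack and every empty one on the floor of the flat tray, side by side where two share a place, setting them down rather than dropping them. Leave the bottle, jar, beaker and bucket alone.

Things in the scene. Friction and masses are not known exactly. Their poses are not given: they have to be found in the camera images.
- box_left: the left (as the robot sees it; +y is left) of three identical closed tip boxes on the bench: white, fixed grey lid, 104 (its x) x 58 (its y) x 60 mm high, flat sides, long side within 0.4 rad of world x; grasp across the 58 mm. Origin: centre of the underside, z up. About 0.15 kg if empty, 0.5-0.85 kg if full, unmarked; weight central to 2 mm (loose insert). One or two of the three are full
- box_left_end_a (a point): middle of the bottom edge at the +x end of the left box, 52 mm from its origin; 0 mm high when the box stands on the bench
- box_left_end_b (a point): middle of the bottom edge at the -x end of the left box, 52 mm from its origin; 0 mm high when the box stands on the bench
- box_middle: the middle (as the robot sees it; +y is left) of three identical closed tip boxes on the bench: white, fixed grey lid, 104 (its x) x 58 (its y) x 60 mm high, flat sides, long side within 0.4 rad of world x; grasp across the 58 mm. Origin: centre of the underside, z up. About 0.15 kg if empty, 0.5-0.85 kg if full, unmarked; weight central to 2 mm (loose insert). One or two of the three are full
- box_middle_end_a (a point): middle of the bottom edge at the +x end of the middle box, 52 mm from its origin; 0 mm high when the box stands on the bench
- box_middle_end_b (a point): middle of the bottom edge at the -x end of the middle box, 52 mm from its origin; 0 mm high when the box stands on the bench
- box_right: the right (as the robot sees it; +y is left) of three identical closed tip boxes on the bench: white, fixed grey lid, 104 (its x) x 58 (its y) x 60 mm high, flat sides, long side within 0.4 rad of world x; grasp across the 58 mm. Origin: centre of the underside, z up. About 0.15 kg if empty, 0.5-0.85 kg if full, unmarked; weight central to 2 mm (loose insert). One or two of the three are full
- box_right_end_a (a point): middle of the bottom edge at the +x end of the right box, 52 mm from its origin; 0 mm high when the box stands on the bench
- box_right_end_b (a point): middle of the bottom edge at the -x end of the right box, 52 mm from its origin; 0 mm high when the box stands on the bench
- rack: raised steel rack, fixed, on four short legs, to the left or right of the boxes: 132 (its x) x 180 (its y) mm, floor 30 mm above the bench, a 4 mm thick rim rising 12 mm above that floor (top at 42 mm) round an inner area of 124 x 172 mm, enough for two boxes side by side with their long side along the rack's x. Origin at its centre at bench height, z up
- tray: flat grey tray, fixed, lying directly on the bench on the other side: same plan and rim as the rack, 132 (its x) x 180 (its y) mm, inner 124 x 172 mm, but its floor is 4 mm above the bench (rim top at 16 mm). Origin at its centre at bench height, z up
- bottle: bystander: amber bottle, 60 mm diameter, 140 mm high, loose, beyond the boxes. Origin at the centre of its underside
- jar: bystander: glass jar, 56 mm diameter, 75 mm high, loose, beyond the boxes. Origin at the centre of its underside
- beaker: bystander: clear beaker, 60 mm diameter, 70 mm high, loose, between the robot and the boxes. Origin at the centre of its underside
- bucket: bystander: lidded yellow waste bucket, 120 mm diameter, 120 mm high, fixed, beyond the boxes to the right. Origin at the centre of its underside
Not all that is in view belongs to the job. Several things look just like the tray: the one meant starts farthest to the robot's left. What is shaped like the box_middle but turquoise is not meant.

How it is judged:
By the outcome, as a careful person would: the job done as asked, in the order asked, and still so for the second after the job is handed in, with the robot touching nothing.
It also fails if it takes over 72 s, if anything falls off the work surface, if the arm or the gripper's body presses on something with over 40 N, if the wrist force passes 120 N, or if a joint passes its speed limit or range.

## Working session

There is one attempt and no reset: what is moved stays moved. The work goes in short steps, Python scripts to look and compute and a shell command to move; the robot and the scene stay as the last step left them, time stands still between calls to the robot, and variables do not carry over. Pictures are saved under pics/ and viewed, and the job is handed in when it is done.

```bash
ls; mkdir -p pics
python3 - <<'E'
from station import *
import cv2,json
s=state();print(s)
for n in("side","top"):
    im=grab_frame(n);cv2.imwrite(f"pics/{n}0.png",im[:,:,::-1])
    print(n,camera_params(n))
E
```

```text
pics
{'t': 0.0, 'joints': array([-1.39656502e+00,  3.00430752e-01,  1.52159560e+00, -3.79113789e-05,
        1.32069784e+00, -6.65752296e-02]), 'dq': array([-0.00048392, -0.00086102,  0.00094534,  0.00130996,  0.00018118,
       -0.00124156]), 'joint_torque': array([ 1.67595554e-04, -5.31812382e+01, -3.52732265e+01,  7.07774330e-02,
        2.44353869e-02, -1.44768687e-04]), 'tcp_pos': array([ 131.11900401, -533.85390667,  195.00232856]), 'ee_rot': array([-5.63960940e-04,  9.92759555e-01,  1.20117212e-01, -4.87761828e-05]), 'wrist_force': array([-0.58144635,  0.42834515, -0.82057232]), 'torque': array([ 0.00337173, -0.02794451,  0.01762959]), 'opening': 94.01775599209108}
side {'K': array([[475.31499438,   0.        , 278.83724592],
       [  0.        , 475.31499438, 210.75132161],
       [  0.        ,   0.        ,   1.        ]]), 'dist': array([0.02207157, 0.        , 0.        , 0.        , 0.        ]), 'R': array([[-0.74205891, -0.67001372, -0.02074081],
       [-0.32495088,  0.38661008, -0.86309882],
       [ 0.58630666, -0.63373043, -0.504609  ]]), 't': array([383.844989  , 223.92450768, 774.44811929])}
top {'K': array([[507.96600088,   0.        , 277.24642647],
       [  0.        , 507.96600088, 196.81956828],
       [  0.        ,   0.        ,   1.        ]]), 'dist': array([-0.19521153,  0.        ,  0.        ,  0.        ,  0.        ]), 'R': array([[-0.0198966 , -0.99946009, -0.02614663],
       [-0.99339808,  0.0227176 , -0.11244625],
       [ 0.11297953,  0.02373672, -0.99331374]]), 't': array([  -4.00906129,  552.54114813, 1083.04691281])}
```

View pics/side0.png

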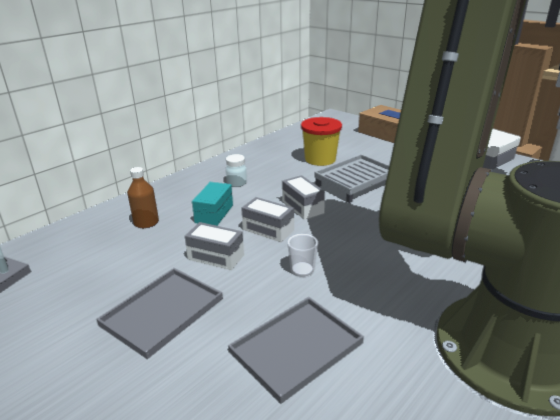

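View pics/top0.png

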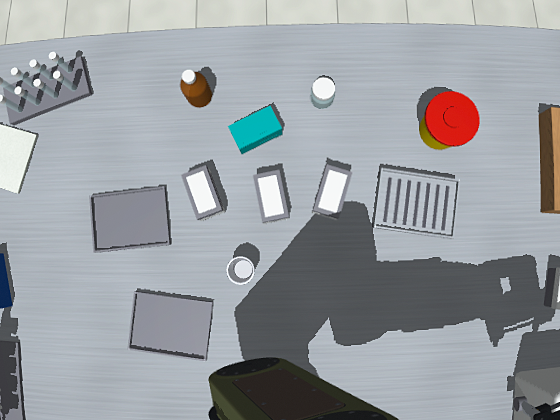

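Top view: intended tray at (131,218), the leftmost of the two plain trays. The boxes are at (204,192), (271,194) and (332,188), the rack at (416,200), the beaker at (241,270), and a turquoise decoy at (256,128). I'll zoom in for corners.

Run:
```python
import cv2
im=cv2.imread("pics/top0.png")
for k,(x,y,w,h) in enumerate([(175,150,190,80),(80,175,110,85),(365,155,105,90)]):
    s=4 if k==0 else 6
    c=cv2.resize(im[y:y+h,x:x+w],None,fx=s,fy=s,interpolation=cv2.INTER_CUBIC)
    for i in range(0,w,10):
        cv2.putText(c,str(x+i),(i*s,8),0,.3,(0,0,255),1); cv2.line(c,(i*s,10),(i*s,14),(0,0,255),1)
    for i in range(0,h,10):
        cv2.putText(c,str(y+i),(0,i*s+4),0,.3,(0,0,255),1)
    cv2.imwrite(f"pics/z{k}.png",c)
```

```text
(no output)
```

View pics/z0.png

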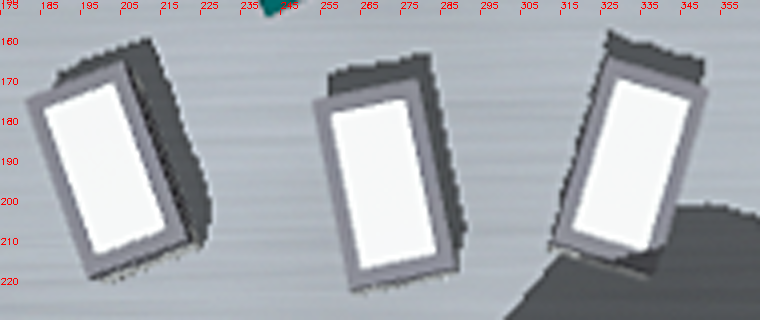

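View pics/z1.png

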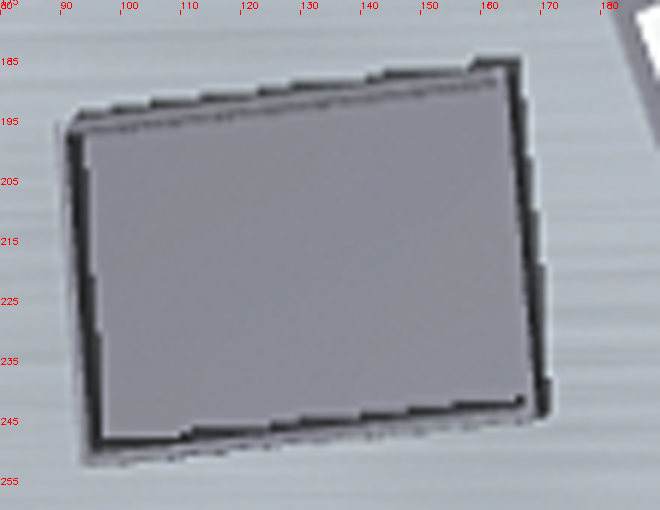

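View pics/z2.png

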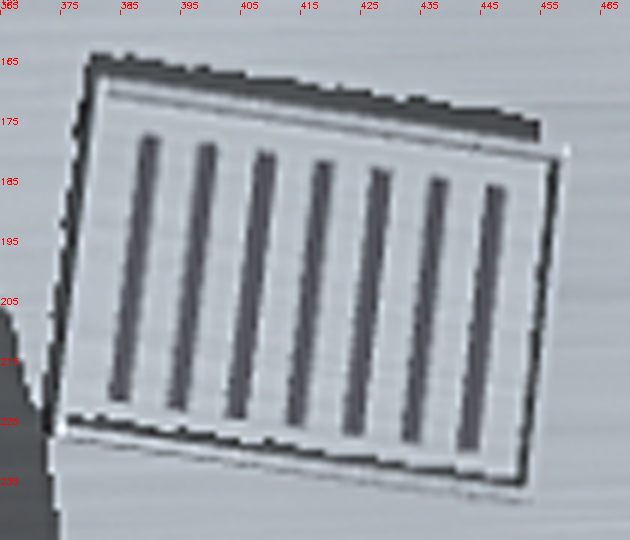

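```bash
cat > h.py <<'E'
import numpy as np,cv2
from scipy.optimize import least_squares
from station import *
def P(n):
    return camera_params(n)
def proj(X,n):
    c=P(n);r,_=cv2.Rodrigues(c["R"])
    return cv2.projectPoints(np.float64(X).reshape(-1,1,3),r,c["t"],c["K"],c["dist"])[0].reshape(-1,2)
def back(uv,z,n):
    c=P(n);p=cv2.undistortPoints(np.float64(uv).reshape(-1,1,2),c["K"],c["dist"]).reshape(-1,2)
    d=np.c_[p,np.ones(len(p))]@c["R"];C=-c["R"].T@c["t"]
    return C+d*((z-C[2])/d[:,2])[:,None]
def rect(x,y,a,lx,ly,z):
    p=np.array([[lx,ly],[lx,-ly],[-lx,-ly],[-lx,ly]])/2.
    R=np.array([[np.cos(a),-np.sin(a)],[np.sin(a),np.cos(a)]])
    return np.c_[p@R.T+[x,y],np.full(4,z)]
def fit(uv,lx,ly,z,n="top"):
    # uv order: +x+y(TL), +x-y(TR), -x-y(BR), -x+y(BL)
    W=back(uv,z,n);c=W.mean(0)
    e=W[0]+W[1]-W[2]-W[3];a=np.arctan2(e[1],e[0])
    r=least_squares(lambda q:(rect(*q,lx,ly,z)-W)[:,:2].ravel(),[c[0],c[1],a],x_scale=[1,1,.01],loss="soft_l1")
    res=np.linalg.norm((rect(*r.x,lx,ly,z)-W)[:,:2],axis=1)
    d=[np.linalg.norm(W[i]-W[(i+1)%4]) for i in range(4)]
    return r.x,res,d
E
python3 - <<'E'
from h import *
f4=lambda L:(np.array(L)+.5)/4-.5+[175,150]
f6=lambda L,o:(np.array(L)+.5)/6-.5+o
obs={"L":(f4([(27,100),(122,60),(190,242),(92,276)]),104,58,60),
"M":(f4([(314,100),(418,77),(459,268),(353,289)]),104,58,60),
"R":(f4([(612,57),(708,92),(650,275),(555,243)]),104,58,60),
"tray":(f6([(60,120),(517,65),(548,413),(85,463)],[80,175]),132,180,16),
"rack":(f6([(98,76),(565,152),(527,500),(58,432)],[365,155]),132,180,42)}
for n in("top","side"):
    c=P(n);print(n,-c["R"].T@c["t"])
im={n:cv2.resize(cv2.imread(f"pics/{n}0.png"),None,fx=4,fy=4,interpolation=cv2.INTER_CUBIC) for n in("top","side")}
for k,(uv,lx,ly,z) in obs.items():
    q,res,d=fit(uv,lx,ly,z);print(k,q.round(3),res.round(1),np.round(d,1))
    for n in im:
        for zz in (z,0):
            p=proj(rect(*q,lx,ly,zz),n)*4+1.5
            cv2.polylines(im[n],[p.round().astype(int)],True,(0,0,255) if zz else (0,255,0),1)
cv2.imwrite("pics/ov_t1.png",im["top"][600:1000,330:1100]);cv2.imwrite("pics/ov_t2.png",im["top"][600:1000,1100:1880])
cv2.imwrite("pics/ov_s.png",im["side"][600:1200,700:1500]);cv2.imwrite("pics/ov_s2.png",im["side"][950:1450,350:950])
E
```

```text
top [ 426.45142152  -42.26728387 1137.83174068]
side [-96.46403092 661.40127384 592.02372917]
L [5.63724e+02 1.46702e+02 3.52000e-01] [0.9 1.3 1.9 1.2] [ 56.2 106.3  55.9 102.9]
M [ 5.52497e+02 -3.42000e+00  1.87000e-01] [0.3 0.7 0.7 0.3] [ 57.3 105.2  57.5 104. ]
R [ 5.58526e+02 -1.34764e+02 -3.43000e-01] [1.6 2.1 1.7 3. ] [ 54.9 103.6  53.3 105.1]
tray [5.11754e+02 3.21381e+02 9.30000e-02] [1.3 1.4 1.3 1.5] [182.7 131.7 182.7 132.4]
rack [ 5.30916e+02 -3.21345e+02 -1.73000e-01] [0.8 2.1 1.7 3.4] [177.4 129.6 175.5 131.2]
```

View pics/ov_t1.png

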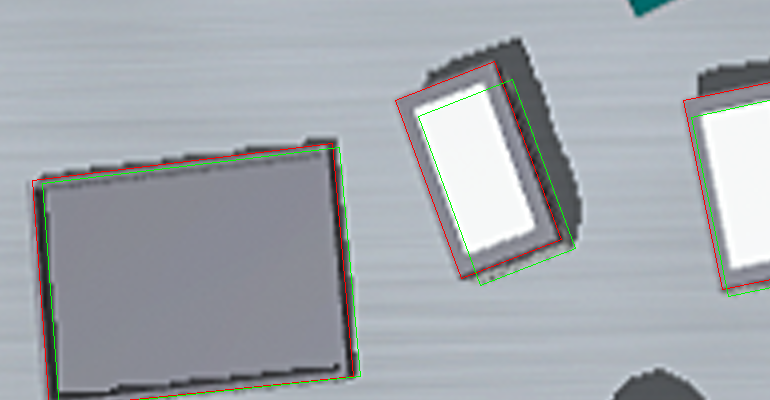

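View pics/ov_t2.png

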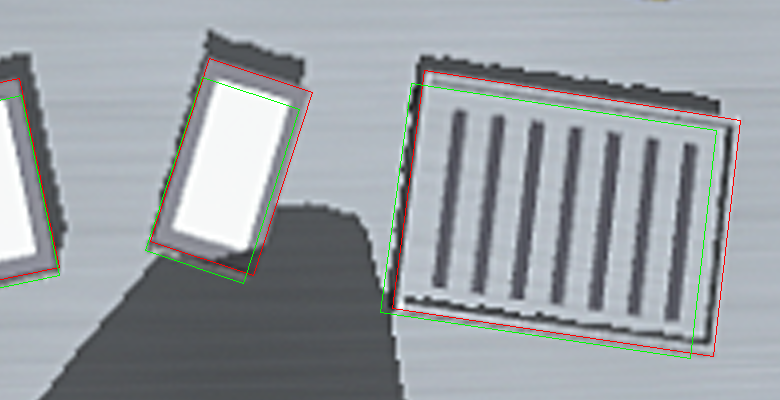

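View pics/ov_s.png

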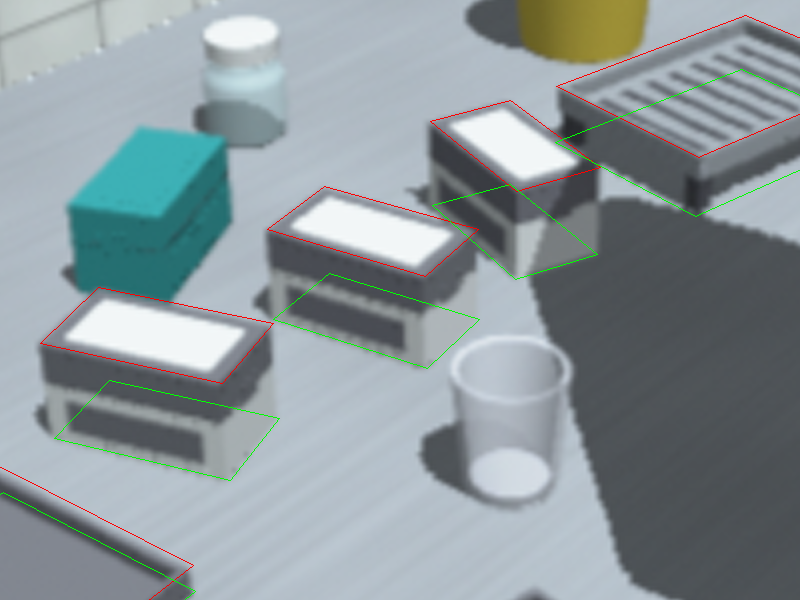

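View pics/ov_s2.png

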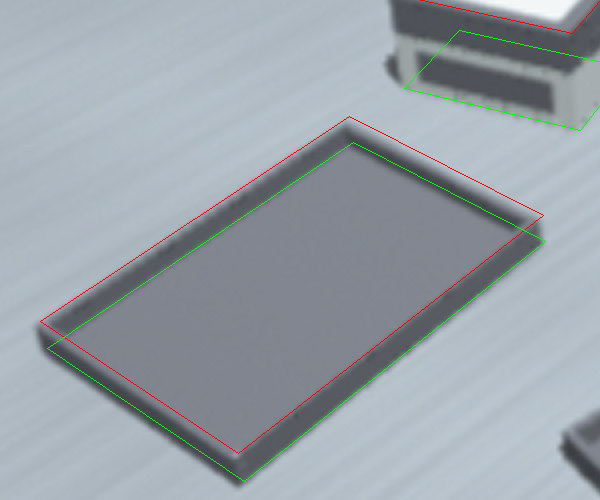

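```bash
cat >> h.py <<'E'
def yaw(s):
    w,x,y,z=s["ee_rot"];return 2*np.arctan2(y,x) if abs(2*np.arctan2(y,x))<np.pi else 2*np.arctan2(y,x)-np.sign(np.arctan2(y,x))*2*np.pi
def to(x,y,z,a,s=None):
    s=s or state();p=s["tcp_pos"];a0=yaw(s)
    d=np.array([x,y,z])-p
    ct,st=np.cos(a0),np.sin(a0)
    print("tool shift m",np.round([(d[0]*ct+d[1]*st)/1e3,(d[0]*st-d[1]*ct)/1e3,-d[2]/1e3],4),"turn",round(a0-a,4),"| at",p.round(1),"yaw",round(a0,3),"t",round(s["t"],2))
def bx(q,dx,dy=0):
    x,y,a=q;return x+dx*np.cos(a)-dy*np.sin(a),y+dx*np.sin(a)+dy*np.cos(a)
L=(563.7,146.7,.352);M=(552.5,-3.4,.187);R=(558.5,-134,-.343);TRAY=(511.8,321.4,.093);RACK=(530.9,-320,-.173)
E
python3 - <<'E'
from h import *
import station
print([n for n in dir(station) if n[0]!='_'], getattr(station,'tips_ahead',None))
for n,q in(("bottle",(190,100)),("jar",(323,100)),("beaker",(243,275))): print(n,back(q,0,"top").round())
x,y=bx(L,-45);print(x,y);to(x,y,120,.352)
E
```

```text
['MotionError', 'camera_params', 'close_job', 'grab_frame', 'state', 'tips_ahead'] 19.0
bottle [[789. 185.   0.]]
jar [[ 779. -126.    0.]]
beaker [[382.  65.   0.]]
521.4591732474811 131.18508603750314
tool shift m [ 0.5377 -0.5528  0.0751] turn -0.1112 | at [ 131.1 -533.9  195.1] yaw 0.241 t 0.1
```

```bash
python3 -m handwheel '[[0.05,-0.05,0,0,0.094],[0.1,-0.1,0,-0.05,0.094],[0.15,-0.15,0,-0.11,0.094],[0.15,-0.15,0,-0.11,0.094],[0.15,-0.15,0,-0.11,0.094]]'; python3 -m handwheel '[[0.38,-0.4,0,0,0.094],[0.38,-0.4,0,0,0.094],[0.38,-0.4,0,0,0.094],[0.38,-0.4,0,0,0.094],[0.38,-0.4,0,0,0.094]]'; python3 -c "
from h import *
to(*bx(L,-45),120,.352)"
```

```text
t: 0.52
tcp_pos: [239.3, -353.9, 194.9]
ee_rot: [-0.001, 0.985, 0.174, -0.0]
wrist_force: [0.7, -0.1, -0.3]
opening: 93.8
t: 0.93
tcp_pos: [321.8, -162.7, 195.4]
ee_rot: [-0.001, 0.985, 0.174, 0.0]
wrist_force: [1.9, -0.4, -0.4]
opening: 94.3
tool shift m [ 0.2884 -0.2076  0.0754] turn -0.0018 | at [ 321.8 -162.7  195.4] yaw 0.35 t 0.93
```

```bash
python3 -m handwheel '[[0.288,-0.208,0,0,0.094],[0.288,-0.208,0,0,0.094],[0.288,-0.208,0,0,0.094],[0.288,-0.208,0.03,0,0.094],[0.288,-0.208,0.03,0,0.094]]'; python3 -m handwheel '[[0.12,-0.09,0.03,0,0.094],[0.12,-0.09,0.03,0,0.094],[0.12,-0.09,0.03,0,0.094],[0.12,-0.09,0.03,0,0.094]]'; python3 -c "
from h import *
to(*bx(L,-45),120,.352)"
```

```text
t: 1.35
tcp_pos: [438.4, 9.9, 184.9]
ee_rot: [-0.0, 0.985, 0.174, 0.0]
wrist_force: [0.9, -1.3, 0.6]
opening: 93.8
t: 1.68
tcp_pos: [520.8, 138.5, 153.8]
ee_rot: [-0.001, 0.985, 0.175, -0.0]
wrist_force: [-0.6, 0.2, -0.2]
opening: 94.0
tool shift m [-0.0019  0.0071  0.0338] turn -0.0002 | at [520.8 138.5 153.8] yaw 0.352 t 1.68
```

```bash
python3 -m handwheel '[[-0.002,0.007,0.04,0,0.094],[-0.002,0.007,0.08,0,0.094],[-0.002,0.007,0.118,0,0.094],[-0.002,0.007,0.118,0,0.094],[-0.002,0.007,0.118,0,0.07]]';  python3 -c "
from h import *
to(*bx(L,-45),36,.352)
im=grab_frame('top');cv2.imwrite('pics/t1.png',cv2.resize(im[120:270,130:330,::-1],None,fx=4,fy=4))
im=grab_frame('side');cv2.imwrite('pics/s1.png',cv2.resize(im[170:300,150:350,::-1],None,fx=4,fy=4))
"
```

```text
t: 2.1
tcp_pos: [520.6, 131.2, 35.2]
ee_rot: [-0.001, 0.985, 0.175, -0.002]
wrist_force: [-0.4, -0.5, 0.4]
opening: 89.9
tool shift m [ 0.0008  0.0003 -0.0008] turn -0.0002 | at [520.6 131.2  35.2] yaw 0.352 t 2.1
```

View pics/s1.png

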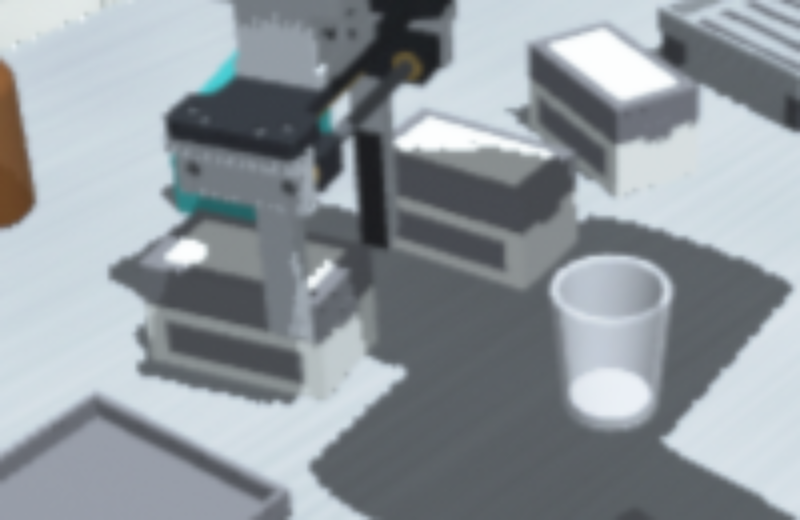

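View pics/t1.png

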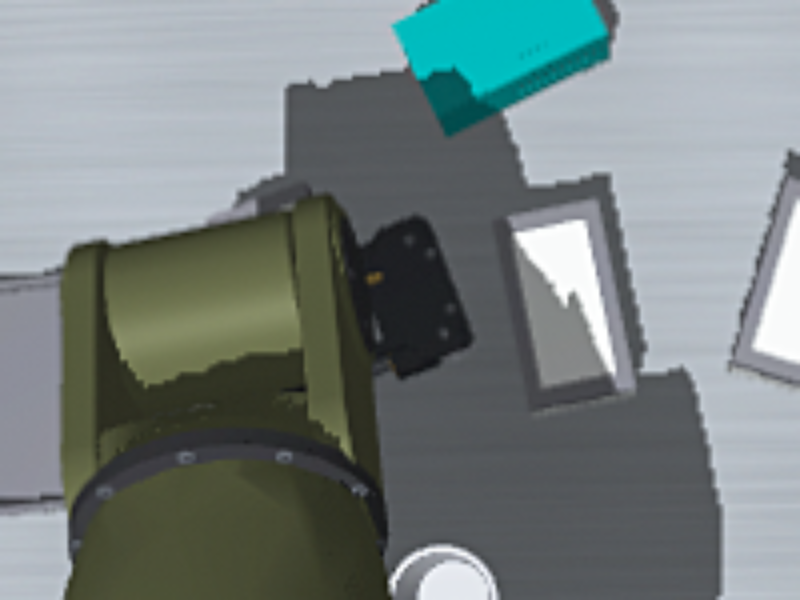

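The fingers straddle the left box near its -x end: one finger at about (290,290) in the side crop, the other beyond it. Closing now, and taking a baseline force reading before any lift.

```bash
cat >> h.py <<'E'
def st():
    s=state();print("t",round(s["t"],2),s["tcp_pos"].round(2),"F",s["wrist_force"].round(2),"T",s["torque"].round(3),"open",round(s["opening"],2),"jt",s["joint_torque"].round(3))
E
python3 -m handwheel '[[0,0,0,0,0.05],[0,0,0,0,0.05],[0,0,0,0,0.05],[0,0,0,0,0.05],[0,0,0,0,0.05]]';python3 -m handwheel '[[0,0,0,0,0.05],[0,0,0,0,0.05],[0,0,0,0,0.05]]'; python3 -c "
from h import *
st()"
```

```text
t: 2.62
tcp_pos: [523.1, 131.6, 39.4]
ee_rot: [-0.001, 0.985, 0.175, 0.002]
wrist_force: [-2.5, 0.6, 8.2]
opening: 57.5
t: 2.87
tcp_pos: [522.9, 131.6, 39.4]
ee_rot: [-0.001, 0.985, 0.175, 0.002]
wrist_force: [0.4, -0.6, 2.1]
opening: 57.9
t 2.87 [522.93 131.6   39.37] F [ 0.36 -0.63  2.06] T [-0.063  0.18   0.009] open 57.89 jt [ 3.3500e-01 -5.5986e+01 -2.9578e+01  1.3400e-01 -2.5000e-01 -4.0000e-03]
```

```bash
python3 -c "
from h import *
im=grab_frame('side');cv2.imwrite('pics/s2.png',cv2.resize(im[170:300,150:350,::-1],None,fx=4,fy=4))
st();print(state()['joints'],state()['ee_rot'])
"
```

```text
t 2.92 [522.98 131.58  39.43] F [-1.86 -0.02  2.11] T [-0.087  0.279  0.026] open 57.32 jt [  0.17  -55.251 -29.35    0.063  -0.455   0.   ]
[1.77927228e-01 4.56488366e-01 1.70158816e+00 1.45886672e-03
 9.79344097e-01 1.39621620e+00] [-6.09863084e-04  9.84576177e-01  1.74942939e-01  2.08499616e-03]
```

View pics/s2.png

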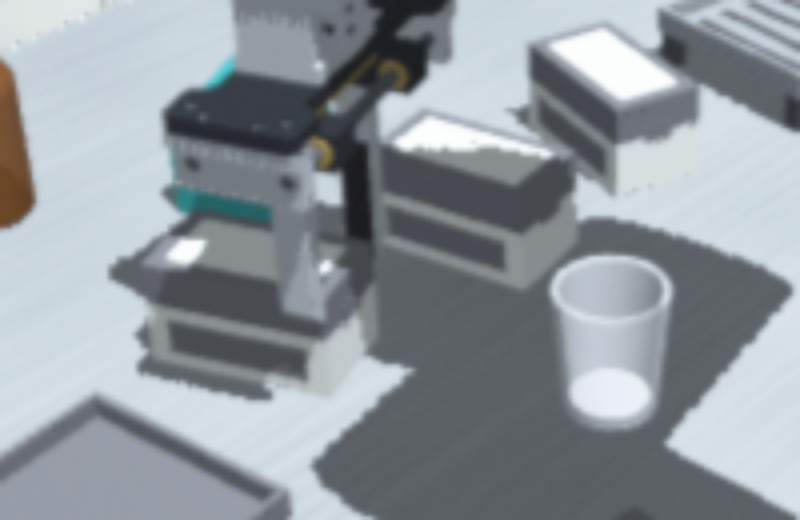

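```bash
python3 -m handwheel '[[0,0,0,0,0.05],[0,0,0,0,0.05]]'; python3 -c "
from h import *
st()"; python3 -m handwheel '[[0,0,-0.002,0,0.05],[0,0,-0.003,0,0.05],[0,0,-0.003,0,0.05],[0,0,-0.003,0,0.05]]'; python3 -c "
from h import *
im=grab_frame('side');cv2.imwrite('pics/s3.png',cv2.resize(im[170:300,150:350,::-1],None,fx=4,fy=4))
st()
a=cv2.imread('pics/s1.png');b=cv2.imread('pics/s3.png')
cv2.imwrite('pics/cmp.png',cv2.resize(np.hstack([a[230:430,80:420],b[230:430,80:420]]),None,fx=1.15,fy=1.15))
"
```

```text
t: 3.08
tcp_pos: [523.0, 131.6, 39.4]
ee_rot: [-0.001, 0.985, 0.175, 0.002]
wrist_force: [-0.9, -0.7, 1.0]
opening: 57.7
t 3.08 [522.98 131.58  39.42] F [-0.93 -0.7   1.02] T [-0.003  0.127 -0.004] open 57.66 jt [-3.0000e-03 -5.5441e+01 -2.9228e+01  4.0000e-03 -2.7100e-01  4.0000e-03]
t: 3.42
tcp_pos: [523.0, 131.6, 42.4]
ee_rot: [-0.001, 0.985, 0.175, 0.002]
wrist_force: [0.1, 0.3, -1.7]
opening: 57.8
t 3.47 [522.9  131.58  42.33] F [ 0.07 -0.57 -1.25] T [-0.049  0.089 -0.026] open 57.61 jt [-0.0000e+00 -5.6789e+01 -3.0050e+01  3.7000e-02 -1.4100e-01 -0.0000e+00]
```

View pics/cmp.png

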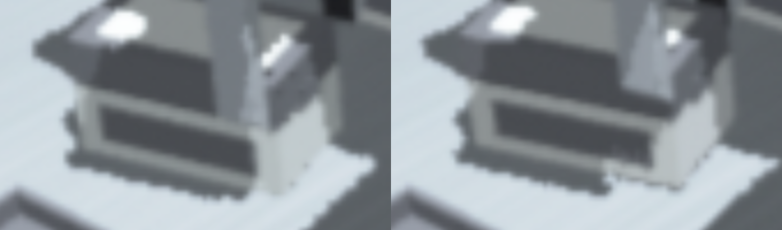

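```bash
python3 -m handwheel '[[0,0,-0.002,0,0.05],[0,0,-0.004,0,0.05],[0,0,-0.006,0,0.05],[0,0,-0.006,0,0.05],[0,0,-0.006,0,0.05]]';for i in 1 2; do python3 -m handwheel '[[0,0,0,0,0.05],[0,0,0,0,0.05]]' | grep wrist; done; python3 -c "
from h import *
im=grab_frame('side');cv2.imwrite('pics/s4.png',cv2.resize(im[170:300,150:350,::-1],None,fx=4,fy=4))
st()
im=grab_frame('side');st();im=grab_frame('side');st();
a=cv2.imread('pics/s1.png');b=cv2.imread('pics/s4.png')
cv2.imwrite('pics/cmp2.png',cv2.resize(np.hstack([a[230:430,80:420],b[230:430,80:420]]),None,fx=1.15,fy=1.15))
"
```

```text
t: 3.88
tcp_pos: [523.0, 131.6, 48.5]
ee_rot: [-0.001, 0.985, 0.175, 0.002]
wrist_force: [0.5, -0.3, -2.0]
opening: 57.6
wrist_force: [-0.0, -0.2, -0.8]
wrist_force: [1.1, -0.6, -1.7]
t 4.27 [522.91 131.58  48.43] F [ 0.46 -0.43 -1.02] T [-0.07  -0.03  -0.023] open 57.32 jt [-0.0000e+00 -5.6470e+01 -3.0268e+01  3.8000e-02 -1.4700e-01 -0.0000e+00]
t 4.32 [522.94 131.57  48.46] F [-0.34 -0.22 -1.1 ] T [-0.033  0.106 -0.03 ] open 57.57 jt [ 1.0000e-03 -5.6459e+01 -3.0265e+01  3.8000e-02 -1.4700e-01 -0.0000e+00]
t 4.37 [522.92 131.58  48.46] F [ 0.71  0.01 -1.87] T [-0.024  0.057  0.037] open 57.8 jt [-0.0000e+00 -5.6455e+01 -3.0266e+01  3.8000e-02 -1.4700e-01 -0.0000e+00]
```

View pics/cmp2.png

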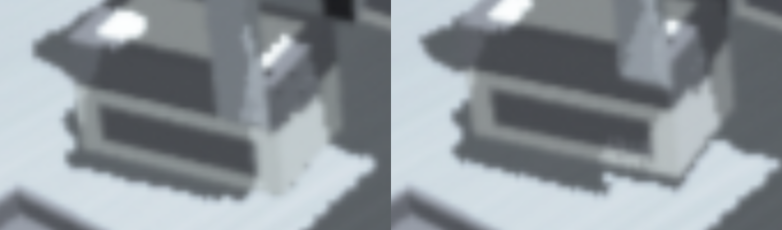

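```bash
cat >> h.py <<'E'
def boxpts(q,h,lift=0):
    # -x end raised by h (tilt about +x bottom edge), plus lift
    x,y,a=q;t=np.arcsin(h/104.)
    P3=[]
    for z in (0,60):
        for sx,sy in((1,1),(1,-1),(-1,-1),(-1,1)):
            px,pz=sx*52-52,z  # relative to far bottom edge
            qx=px*np.cos(t)+pz*np.sin(t); qz=-px*np.sin(t)+pz*np.cos(t)
            P3.append((qx+52,sy*29,qz+lift))
    P3=np.array(P3);c,s_=np.cos(a),np.sin(a)
    return np.c_[x+P3[:,0]*c-P3[:,1]*s_,y+P3[:,0]*s_+P3[:,1]*c,P3[:,2]]
def overlay(src,dst,models,roi,n="side",s=6):
    x,y,w,h=roi;im=cv2.imread(src)if isinstance(src,str) else src[:,:,::-1]
    im=cv2.resize(im[y:y+h,x:x+w],None,fx=s,fy=s,interpolation=cv2.INTER_CUBIC)
    for m,col in models:
        p=((proj(m,n)-[x,y]+.5)*s-.5).round().astype(int)
        for i in range(4):
            for a,b in((i,(i+1)%4),(4+i,4+(i+1)%4),(i,i+4)): cv2.line(im,p[a].tolist(),p[b].tolist(),col,1)
    cv2.imwrite(dst,im)
E
python3 - <<'E'
from h import *
im=grab_frame("side");cv2.imwrite("pics/side4.png",im[:,:,::-1])
roi=(175,210,85,70)
overlay("pics/side0.png","pics/o1.png",[(boxpts(L,0),(0,255,0))],roi,s=5)
overlay("pics/side4.png","pics/o2.png",[(boxpts(L,10),(0,0,255)),(boxpts(L,0,9),(255,0,0))],roi,s=5)
cv2.imwrite("pics/o.png",np.hstack([cv2.imread("pics/o1.png")[:,:400],cv2.imread("pics/o2.png")[:,:400]]))
E
```

```text
(no output)
```

View pics/o.png

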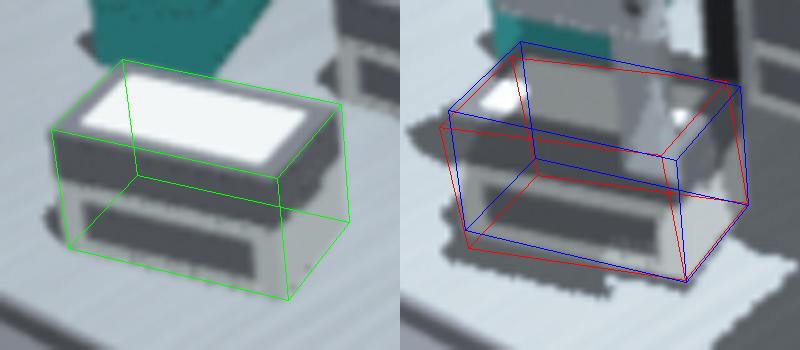

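Run:
```python
import cv2,numpy as np
a=[cv2.resize(cv2.convertScaleAbs(cv2.imread(f"pics/{n}.png")[215:275,180:246],alpha=1.4,beta=10),None,fx=6,fy=6,interpolation=cv2.INTER_CUBIC) for n in("side0","side4")]
for i in a:
    for k in range(0,360,30): cv2.putText(i,str(k),(0,k+4),0,.3,(0,0,255));cv2.putText(i,str(k),(k,8),0,.3,(0,0,255))
cv2.imwrite("pics/o.png",np.hstack(a))
```

```text
(no output)
```

View pics/o.png

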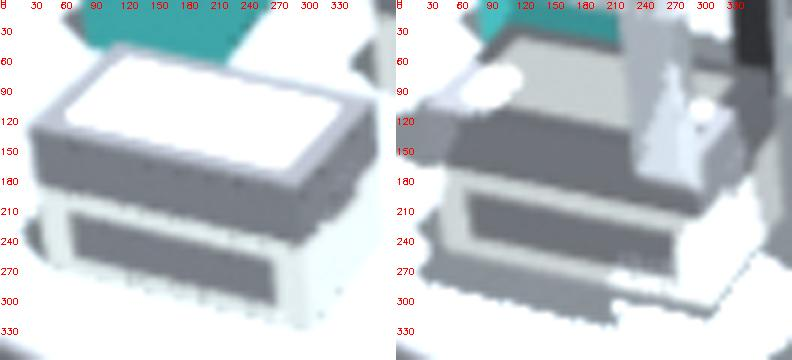

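The left box reads about 1.4 N, which is the full weight of an empty box. However, the crop shows the far end also came up: the panel's lower-left corner rose about 3 px, roughly 6 mm. Torsional friction is holding the box nearly level. I'll relax the grip so the far end pivots back onto the bench.

```bash
python3 -m handwheel '[[0,0,0.001,0,0.0572],[0,0,0.002,0,0.0572],[0,0,0.002,0,0.0575],[0,0,0.002,0,0.0575]]'
python3 - <<'E'
from h import *
im=grab_frame("side");cv2.imwrite("pics/side5.png",im[:,:,::-1]);st()
a=[cv2.resize(cv2.convertScaleAbs(cv2.imread(f"pics/{n}.png")[215:275,180:246],alpha=1.4,beta=10),None,fx=6,fy=6,interpolation=cv2.INTER_CUBIC) for n in("side4","side5")]
for i in a:
    for k in range(0,360,30): cv2.putText(i,str(k),(0,k+4),0,.3,(0,0,255));cv2.putText(i,str(k),(k,8),0,.3,(0,0,255))
cv2.imwrite("pics/o.png",np.hstack(a))
E
```

```text
t: 4.75
tcp_pos: [522.9, 131.6, 46.4]
ee_rot: [-0.001, 0.985, 0.175, 0.002]
wrist_force: [0.3, 0.2, -1.3]
opening: 57.7
t 4.8 [522.92 131.55  46.41] F [-0.21  0.12 -2.22] T [-0.059  0.05  -0.021] open 58.13 jt [-1.0000e-03 -5.6434e+01 -3.0108e+01  3.7000e-02 -1.5100e-01 -0.0000e+00]
```

View pics/o.png

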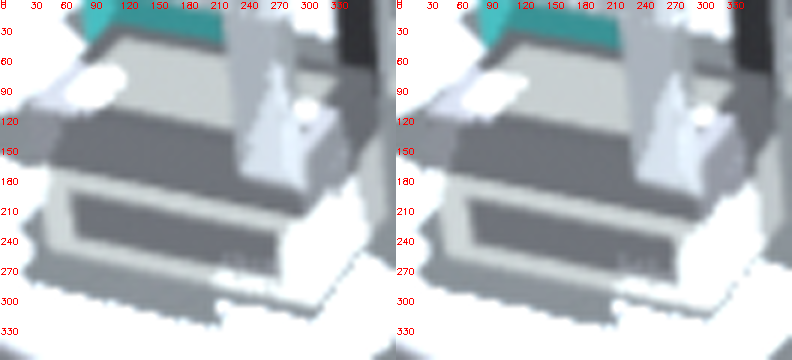

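```bash
cat > v.py <<'E'
from h import *
import sys
def cmp(a,b,roi=(180,215,66,60),s=6,c="side"):
    im=grab_frame(c);cv2.imwrite(f"pics/{b}.png",im[:,:,::-1]);st()
    x,y,w,h=roi
    A=[cv2.resize(cv2.convertScaleAbs(cv2.imread(f"pics/{n}.png")[y:y+h,x:x+w],alpha=1.4,beta=10),None,fx=s,fy=s,interpolation=cv2.INTER_CUBIC) for n in(a,b)]
    for i in A:
        for k in range(0,h*s,30): cv2.putText(i,str(k),(0,k+4),0,.3,(0,0,255))
        for k in range(0,w*s,30): cv2.putText(i,str(k),(k,8),0,.3,(0,0,255))
    cv2.imwrite("pics/o_%s.png"%b,np.hstack(A))
E
python3 -m handwheel '[[0,0,0,0,0.0577],[0,0,0,0,0.0577],[0,0,0,0,0.0579],[0,0,0,0,0.0579]]'; python3 -c "
from v import *
cmp('side5','side6')"
```

```text
t: 5.13
tcp_pos: [523.0, 131.6, 46.5]
ee_rot: [-0.001, 0.985, 0.175, 0.002]
wrist_force: [-0.2, 0.2, -0.9]
opening: 58.2
t 5.18 [523.01 131.59  46.5 ] F [-0.64  1.54 -0.26] T [-0.028 -0.023 -0.037] open 57.98 jt [ 1.0000e-02 -5.6226e+01 -2.9967e+01  4.3000e-02 -1.0200e-01 -2.0000e-03]
```

View pics/o_side6.png

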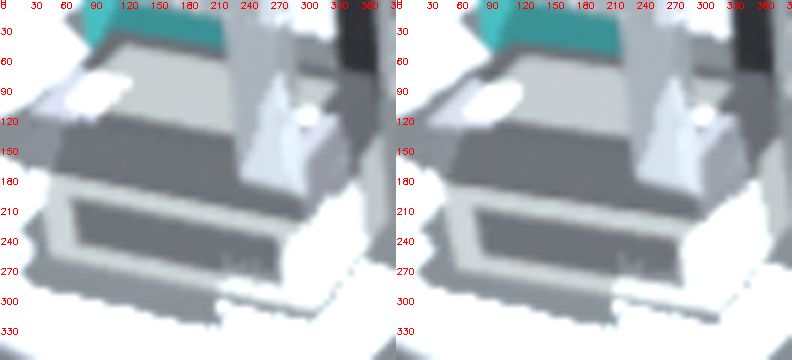

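Relaxing the grip let the far end swing down onto the bench (panel's lower-left corner back at row about 262) while the near end stays up. The load halved. Raising a little more with this light grip.

```bash
python3 -m handwheel '[[0,0,-0.0015,0,0.0579],[0,0,-0.003,0,0.0579],[0,0,-0.004,0,0.0579],[0,0,-0.004,0,0.0579],[0,0,-0.004,0,0.0579]]'; python3 -c "
from v import *
cmp('side0','side7')
roi=(175,210,85,70)
overlay('pics/side7.png','pics/o2.png',[(boxpts(L,10),(0,0,255)),(boxpts(L,6),(0,255,0))],roi,s=7)
st();grab_frame('side');st();grab_frame('side');st();grab_frame('side');st()
"
```

```text
t: 5.6
tcp_pos: [523.0, 131.6, 50.6]
ee_rot: [-0.001, 0.985, 0.175, 0.002]
wrist_force: [-0.9, -0.6, -0.8]
opening: 58.4
t 5.65 [522.92 131.55  50.53] F [-0.35 -0.75  0.12] T [-0.118  0.098 -0.069] open 58.1 jt [ 4.7000e-02 -5.5870e+01 -3.0291e+01  6.7000e-02 -2.4300e-01 -1.3000e-02]
t 5.65 [522.92 131.55  50.53] F [-0.35 -0.75  0.12] T [-0.118  0.098 -0.069] open 58.1 jt [ 4.7000e-02 -5.5870e+01 -3.0291e+01  6.7000e-02 -2.4300e-01 -1.3000e-02]
t 5.7 [522.91 131.56  50.5 ] F [-0.73 -0.24 -0.2 ] T [-0.086  0.116  0.034] open 57.78 jt [ 5.1000e-02 -5.5774e+01 -3.0262e+01  6.9000e-02 -2.7100e-01 -1.4000e-02]
t 5.75 [522.91 131.54  50.48] F [-0.73 -0.51  0.84] T [-0.12   0.144  0.057] open 58.39 jt [ 4.8000e-02 -5.5710e+01 -3.0256e+01  7.0000e-02 -2.9600e-01 -1.4000e-02]
t 5.8 [522.91 131.54  50.47] F [-0.8  -1.1   0.48] T [-0.106  0.079 -0.02 ] open 58.0 jt [ 5.6000e-02 -5.5705e+01 -3.0223e+01  7.0000e-02 -2.7400e-01 -1.4000e-02]
```

View pics/o_side7.png

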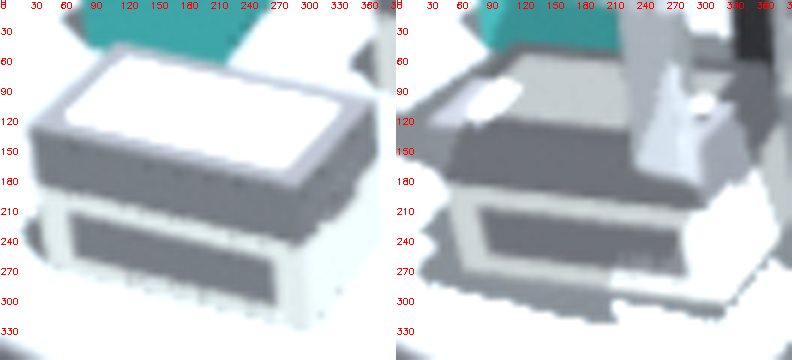

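View pics/o2.png

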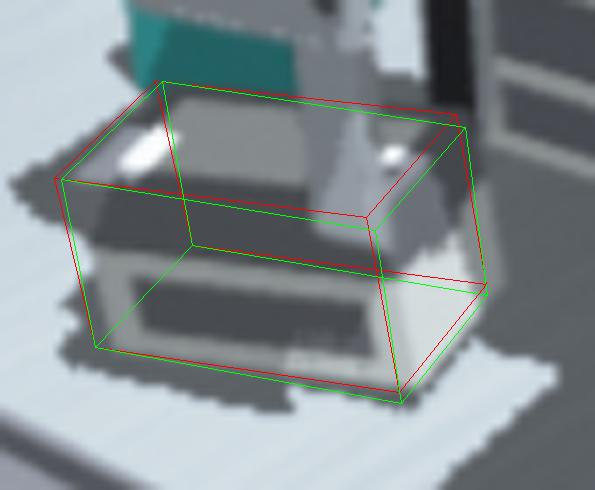

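Left box is properly tilted now: the end is up about 10 mm, the far edge is down, and the load is about 0.5 N. It is empty. Lowering it, opening, and moving to its centre.

```bash
python3 -m handwheel '[[0,0,0.003,0,0.0579],[0,0,0.006,0,0.0579],[0,0,0.009,0,0.0579],[0,0,0.011,0,0.0579],[0,0,0.011,0,0.0579]]';python3 -m handwheel '[[0,0,0,0,0.066],[0,0,0,0,0.075],[0,0,0,0,0.075]]'; python3 -c "
from v import *
cmp('side0','side8')
to(*bx(L,0),38,.352)"
```

```text
t: 6.22
tcp_pos: [522.9, 131.6, 39.0]
ee_rot: [-0.001, 0.985, 0.175, 0.002]
wrist_force: [0.6, 0.2, -0.5]
opening: 58.2
t: 6.47
tcp_pos: [522.9, 131.6, 39.1]
ee_rot: [-0.001, 0.985, 0.175, 0.002]
wrist_force: [-0.1, -0.1, -0.5]
opening: 73.4
t 6.52 [522.95 131.58  39.07] F [ 0.54  0.48 -0.08] T [ 0.012 -0.02   0.028] open 74.48 jt [-1.0000e-03 -5.5844e+01 -2.9207e+01  2.7000e-02 -8.3000e-02 -0.0000e+00]
tool shift m [ 0.0435 -0.0002  0.0011] turn -0.0003 | at [522.9 131.6  39.1] yaw 0.352 t 6.52
```

View pics/o_side8.png

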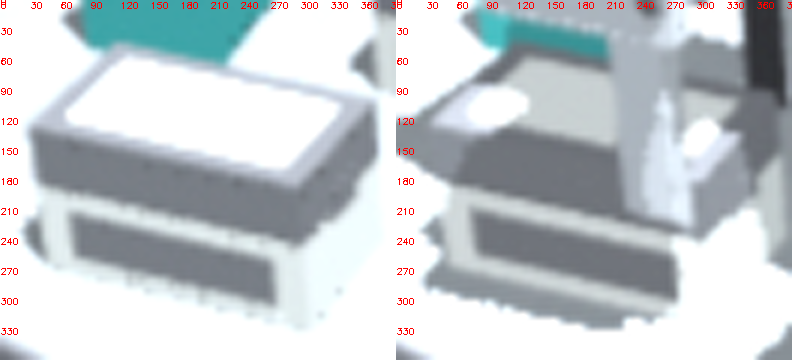

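```bash
python3 -m handwheel '[[0.0435,0,0.001,0,0.075],[0.0435,0,0.001,0,0.075],[0.0435,0,0.001,0,0.075]]';python3 -m handwheel '[[0,0,0,0,0.05],[0,0,0,0,0.05],[0,0,0,0,0.05],[0,0,0,0,0.05],[0,0,0,0,0.05]]'; python3 -m handwheel '[[0,0,-0.01,0,0.05],[0,0,-0.04,0,0.05],[0,0,-0.05,0,0.05],[0,0,-0.05,0,0.05]]';python3 -c "
from v import *
st()
to(*bx(TRAY,0,43),88,.093)"
```

```text
t: 6.77
tcp_pos: [564.6, 146.9, 37.8]
ee_rot: [-0.001, 0.985, 0.175, 0.002]
wrist_force: [-0.7, 0.5, -0.3]
opening: 75.3
t: 7.18
tcp_pos: [564.3, 146.8, 38.1]
ee_rot: [-0.001, 0.985, 0.175, 0.002]
wrist_force: [-1.9, -0.9, 0.7]
opening: 57.7
t: 7.52
tcp_pos: [565.6, 147.0, 91.3]
ee_rot: [-0.001, 0.985, 0.175, 0.005]
wrist_force: [0.5, 0.2, -2.1]
opening: 57.3
t 7.52 [565.6  146.99  91.27] F [ 0.47  0.24 -2.12] T [ 0.008 -0.065  0.002] open 57.34 jt [ 1.0000e-02 -6.0991e+01 -3.2884e+01  2.7000e-02  6.7000e-01 -0.0000e+00]
tool shift m [ 0.0206 -0.2238  0.0033] turn 0.259 | at [565.6 147.   91.3] yaw 0.352 t 7.52
```

```bash
python3 -m handwheel '[[0.004,-0.04,0,0.05,0.05],[0.008,-0.08,0,0.1,0.05],[0.012,-0.12,0,0.15,0.05],[0.016,-0.16,0,0.2,0.05],[0.0206,-0.2,0,0.259,0.05]]'; python3 -m handwheel '[[0,-0.01,0,0.0,0.05],[0,-0.01,0,0,0.05],[0,-0.01,0,0,0.05]]';python3 -c "
from v import *
st()
to(*bx(TRAY,0,43),43,.093)
im=grab_frame('side');cv2.imwrite('pics/s9.png',cv2.resize(im[150:360,60:340,::-1],None,fx=2.8,fy=2.8))
"
```

```text
t: 7.93
tcp_pos: [514.9, 343.3, 90.4]
ee_rot: [-0.001, 0.999, 0.045, 0.004]
wrist_force: [1.3, -0.4, -0.9]
opening: 57.6
t: 8.18
tcp_pos: [513.6, 353.0, 89.3]
ee_rot: [-0.001, 0.999, 0.046, 0.004]
wrist_force: [1.0, 0.4, -0.9]
opening: 57.4
t 8.18 [513.58 353.    89.29] F [ 1.02  0.42 -0.9 ] T [-0.025  0.011 -0.008] open 57.43 jt [  2.838 -65.629 -34.407   0.106  -0.104   0.238]
tool shift m [-0.0047 -0.0117  0.0463] turn -0.0008 | at [513.6 353.   89.3] yaw 0.092 t 8.18
```

View pics/s9.png

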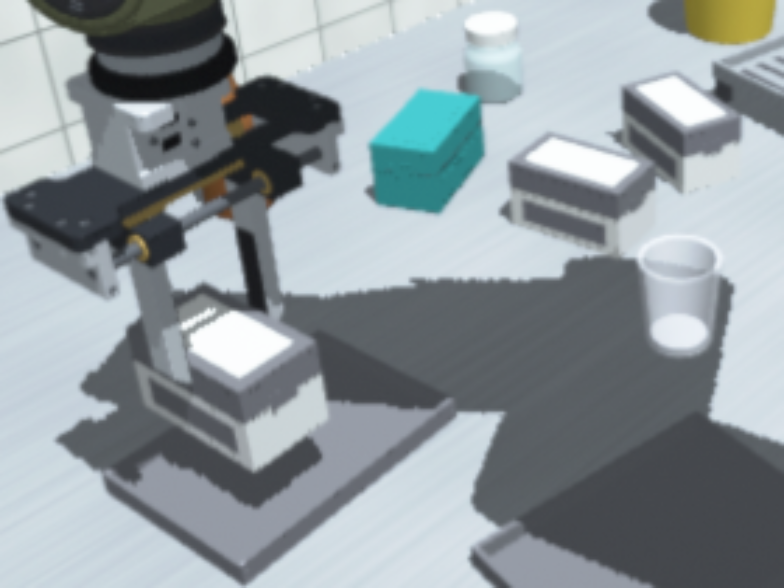

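```bash
python3 -m handwheel '[[-0.005,-0.012,0.01,0,0.05],[-0.005,-0.012,0.02,0,0.05],[-0.005,-0.012,0.03,0,0.05],[-0.005,-0.012,0.035,0,0.05],[-0.005,-0.012,0.035,0,0.05]]'; python3 -c "
from v import *
st()
to(*bx(TRAY,0,43),42,.093)
im=grab_frame('side');cv2.imwrite('pics/s10.png',cv2.resize(im[200:360,60:260,::-1],None,fx=3.5,fy=3.5))
"
```

```text
t: 8.65
tcp_pos: [507.7, 362.9, 52.5]
ee_rot: [0.0, 0.999, 0.045, 0.003]
wrist_force: [0.1, 0.8, -1.4]
opening: 57.4
t 8.65 [507.68 362.92  52.53] F [ 0.08  0.77 -1.38] T [ 0.024  0.005 -0.015] open 57.42 jt [ 1.1300e-01 -6.7164e+01 -3.2579e+01 -2.1000e-02 -4.0900e-01 -4.0000e-03]
tool shift m [ 0.0002 -0.0013  0.0105] turn -0.0027 | at [507.7 362.9  52.5] yaw 0.09 t 8.65
```

View pics/s10.png

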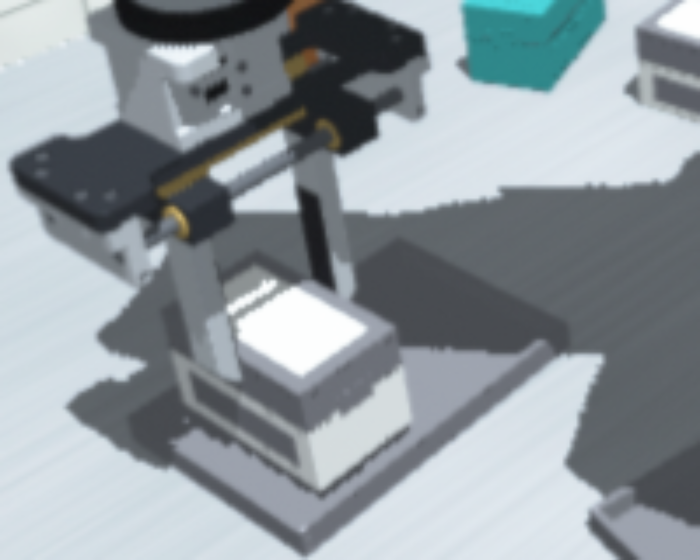

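```bash
python3 -m handwheel '[[0,0,0.003,0,0.05],[0,0,0.006,0,0.05],[0,0,0.009,0,0.05],[0,0,0.0105,0,0.05],[0,0,0.0105,0,0.05]]'; python3 -m handwheel '[[0,0,0,0,0.0578],[0,0,0,0,0.0585],[0,0,0,0,0.065],[0,0,0,0,0.072],[0,0,0,0,0.072]]'; python3 -m handwheel '[[0,0,-0.03,0,0.072],[0,0,-0.07,0,0.072],[0,0,-0.08,0,0.072],[0,0,-0.08,0,0.072]]';python3 -c "
from v import *
st()
to(*bx(M,-45),140,.187)
im=grab_frame('side');cv2.imwrite('pics/s11.png',cv2.resize(im[200:360,60:260,::-1],None,fx=3.5,fy=3.5))
"
```

```text
t: 9.12
tcp_pos: [508.0, 363.1, 42.8]
ee_rot: [-0.0, 0.999, 0.045, 0.003]
wrist_force: [0.3, -0.5, -0.7]
opening: 57.9
t: 9.53
tcp_pos: [508.1, 363.2, 43.0]
ee_rot: [-0.0, 0.999, 0.045, 0.003]
wrist_force: [1.3, -0.2, 0.2]
opening: 70.9
t: 9.87
tcp_pos: [509.0, 364.1, 127.0]
ee_rot: [-0.002, 0.999, 0.045, 0.006]
wrist_force: [-0.5, 0.0, -0.6]
opening: 71.9
t 9.87 [509.01 364.06 126.96] F [-0.53  0.04 -0.6 ] T [-0.021 -0.022  0.032] open 71.85 jt [ 1.0000e-02 -6.5398e+01 -3.5105e+01 -2.5000e-02  6.2700e-01 -0.0000e+00]
tool shift m [-0.0347  0.3742 -0.013 ] turn -0.0966 | at [509.  364.1 127. ] yaw 0.09 t 9.87
```

View pics/s11.png

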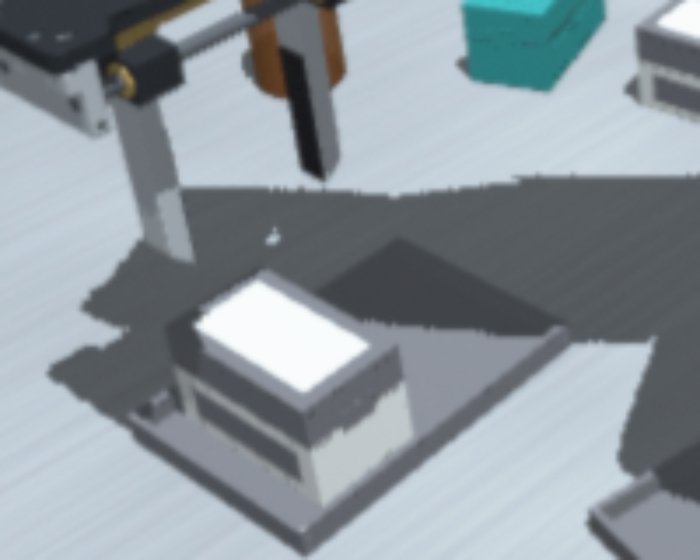

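The left box stands in the tray. Now the middle box.

```bash
python3 -m handwheel '[[-0.004,0.04,-0.01,0,0.09],[-0.007,0.08,-0.013,-0.05,0.09],[-0.012,0.12,-0.013,-0.097,0.09],[-0.015,0.16,-0.013,-0.097,0.09],[-0.02,0.205,-0.013,-0.097,0.09]]' | head -2; python3 -c "
from v import *
to(*bx(M,-46),140,.187)"
```

```text
t: 10.33
tcp_pos: [505.7, 159.3, 135.2]
tool shift m [-0.0304  0.1686 -0.0048] turn 0.0012 | at [505.7 159.3 135.2] yaw 0.188 t 10.33
```

```bash
python3 -m handwheel '[[-0.008,0.04,-0.0,0,0.085],[-0.016,0.08,0,0,0.085],[-0.024,0.12,0,0,0.085],[-0.03,0.16,0,0,0.085],[-0.0304,0.1686,0,0,0.085]]' | head -2; python3 -m handwheel '[[0,0,0,0,0.085],[0,0,0,0,0.085]]'|head -2;python3 -c "
from v import *
to(*bx(M,-46),37,.187)
im=grab_frame('top');cv2.imwrite('pics/t2.png',im[:,:,::-1])
"
```

```text
t: 10.75
tcp_pos: [506.4, -16.5, 133.4]
t: 10.92
tcp_pos: [505.8, -16.7, 132.1]
tool shift m [ 0.0023 -0.0044  0.0951] turn -0.0038 | at [505.8 -16.7 132.1] yaw 0.183 t 10.92
```

View pics/t2.png

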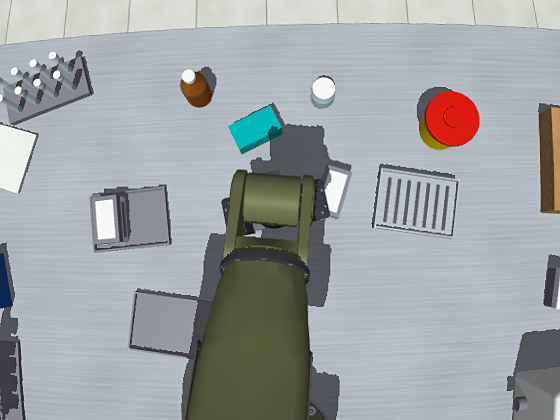

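```bash
python3 -m handwheel '[[0.002,-0.004,0.03,0,0.085],[0.002,-0.004,0.07,0,0.085],[0.002,-0.004,0.095,0,0.085],[0.002,-0.004,0.095,0,0.08]]' | head -2; python3 -m handwheel '[[0,0,0,0,0.07],[0,0,0,0,0.06],[0,0,0,0,0.0579],[0,0,0,0,0.0579],[0,0,0,0,0.0579]]';python3 -c "
from v import *
cmp('side0','side12',(235,190,66,60))
st()"
```

```text
t: 11.3
tcp_pos: [504.4, -9.5, 32.6]
t: 11.72
tcp_pos: [505.1, -9.4, 33.8]
ee_rot: [-0.001, 0.996, 0.093, -0.002]
wrist_force: [-0.8, 0.2, 0.7]
opening: 57.9
t 11.77 [505.01  -9.45  33.6 ] F [0.16 1.03 3.76] T [ 0.246 -0.022 -0.035] open 58.2 jt [-5.4100e-01 -5.0551e+01 -2.7237e+01 -2.7800e-01 -4.5000e-02 -1.2000e-02]
t 11.77 [505.01  -9.45  33.6 ] F [0.16 1.03 3.76] T [ 0.246 -0.022 -0.035] open 58.2 jt [-5.4100e-01 -5.0551e+01 -2.7237e+01 -2.7800e-01 -4.5000e-02 -1.2000e-02]
```

View pics/o_side12.png

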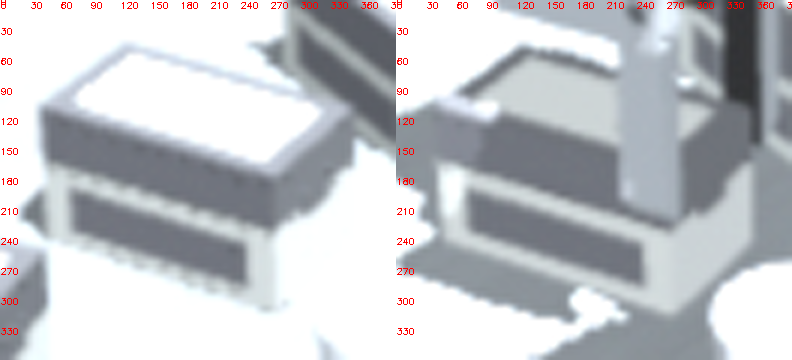

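```bash
python3 -m handwheel '[[0,0,-0.001,0,0.0579],[0,0,-0.002,0,0.0579],[0,0,-0.003,0,0.0579],[0,0,-0.004,0,0.0579],[0,0,-0.005,0,0.0579]]'; python3 -m handwheel '[[0,0,0,0,0.0579],[0,0,0,0,0.0579]]'|grep -E 'pos|wr';python3 -c "
from v import *
cmp('side12','side13',(235,190,66,60))
grab_frame('side');st()"
```

```text
t: 12.18
tcp_pos: [505.0, -9.5, 38.7]
ee_rot: [-0.001, 0.996, 0.093, -0.002]
wrist_force: [-0.4, 0.3, -0.9]
opening: 58.3
tcp_pos: [505.0, -9.5, 38.7]
wrist_force: [0.0, 0.1, -0.5]
t 12.4 [504.93  -9.51  38.65] F [-0.7  -0.13 -0.81] T [-0.024  0.058 -0.006] open 58.36 jt [-5.0000e-03 -5.2280e+01 -2.8816e+01  5.1000e-02 -9.8000e-02 -0.0000e+00]
t 12.45 [504.92  -9.52  38.63] F [-0.02 -0.91  0.49] T [ 0.032  0.027 -0.014] open 58.14 jt [ 9.0000e-03 -5.2205e+01 -2.8789e+01  5.5000e-02 -1.1500e-01 -1.0000e-03]
```

View pics/o_side13.png

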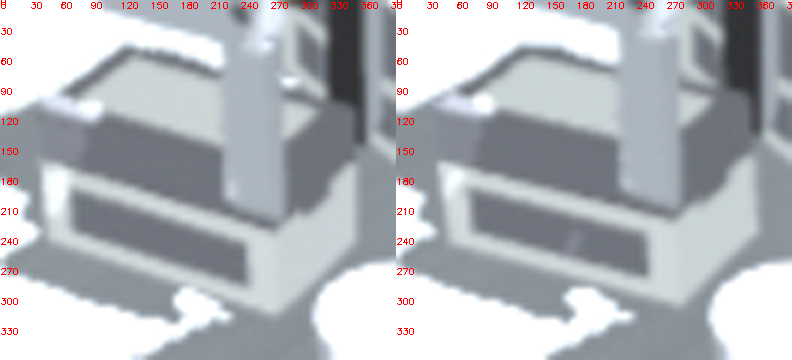

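```bash
python3 -m handwheel '[[0,0,-0.001,0,0.0579],[0,0,-0.002,0,0.0579],[0,0,-0.0035,0,0.0579],[0,0,-0.005,0,0.0579],[0,0,-0.005,0,0.0579]]'; python3 -m handwheel '[[0,0,0,0,0.0579],[0,0,0,0,0.0579]]'|grep -E 'pos|wr';python3 -c "
from v import *
cmp('side12','side14',(235,190,66,60))
for i in range(6): grab_frame('side');print(state()['wrist_force'].round(2))"
```

```text
t: 12.87
tcp_pos: [505.1, -9.5, 44.0]
ee_rot: [-0.001, 0.996, 0.093, -0.002]
wrist_force: [-0.4, 0.3, 0.5]
opening: 58.4
tcp_pos: [505.1, -9.5, 44.1]
wrist_force: [-0.2, -0.3, -1.5]
t 13.08 [505.09  -9.53  43.99] F [-0.41 -1.5  -0.88] T [0.025 0.006 0.037] open 57.92 jt [-0.0000e+00 -5.2185e+01 -2.9151e+01  5.0000e-02 -1.0600e-01  0.0000e+00]
[ 0.04 -0.79 -0.48]
[-0.94  0.45 -1.08]
[ 0.09  0.39 -1.18]
[-1.08  0.77 -0.87]
[ 0.25 -0.38 -1.77]
[-0.62 -0.02 -0.44]
```

View pics/o_side14.png

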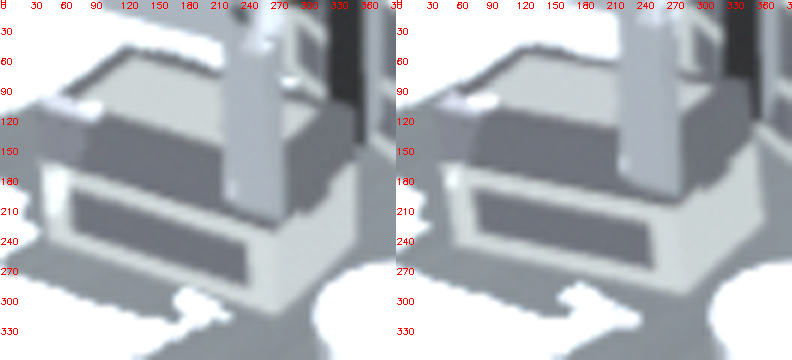

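The middle box is tilted about 9.5 mm with its far end down. The mean load is about -0.95 N, so it is empty too. Lowering it and regripping at the centre.

```bash
python3 -m handwheel '[[0,0,0.003,0,0.0579],[0,0,0.006,0,0.0579],[0,0,0.009,0,0.0579],[0,0,0.0105,0,0.0579],[0,0,0.0105,0,0.0579]]'|head -2;python3 -m handwheel '[[0,0,0,0,0.066],[0,0,0,0,0.075],[0,0,0,0,0.075],[0,0,0,0,0.075]]'|head -2; python3 -c "
from v import *
cmp('side12','side15',(235,190,66,60))
to(*bx(M,0),38,.187)"
```

```text
t: 13.8
tcp_pos: [505.0, -9.5, 33.1]
t: 14.13
tcp_pos: [505.0, -9.5, 33.2]
t 14.18 [505.03  -9.48  33.19] F [-0.39 -0.28 -0.11] T [-0.07  -0.03   0.041] open 75.04 jt [ 1.0000e-03 -5.2067e+01 -2.8166e+01  3.3000e-02 -5.6000e-02 -0.0000e+00]
tool shift m [ 0.0478  0.0028 -0.0048] turn -0.0004 | at [505.   -9.5  33.2] yaw 0.187 t 14.18
```

View pics/o_side15.png

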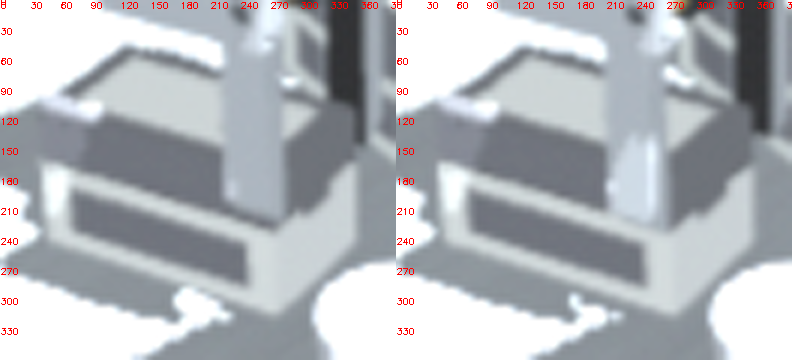

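```bash
python3 -m handwheel '[[0.03,0.002,-0.005,0,0.075],[0.0478,0.003,-0.005,0,0.075],[0.0478,0.003,-0.005,0,0.075],[0.0478,0.003,-0.005,0,0.075]]'|head -2;python3 -m handwheel '[[0,0,0,0,0.05],[0,0,0,0,0.05],[0,0,0,0,0.05],[0,0,0,0,0.05],[0,0,0,0,0.05]]'|head -2; python3 -m handwheel '[[0,0,-0.01,0,0.05],[0,0,-0.04,0,0.05],[0,0,-0.05,0,0.05],[0,0,-0.05,0,0.05],[0,0,-0.05,0,0.05]]';python3 -c "
from v import *
for i in range(3): grab_frame('side');st()
to(*bx(TRAY,0,-43),92,.093)"
```

```text
t: 14.52
tcp_pos: [552.5, -3.5, 37.7]
t: 14.93
tcp_pos: [552.2, -3.5, 37.7]
t: 15.35
tcp_pos: [552.5, -3.7, 87.8]
ee_rot: [-0.001, 0.996, 0.093, -0.002]
wrist_force: [-0.5, 0.7, -1.5]
opening: 57.1
t 15.4 [552.08  -3.67  86.93] F [ 0.57 -0.65 -1.76] T [ 0.003 -0.019  0.016] open 57.7 jt [ 9.0000e-03 -5.9061e+01 -3.3414e+01  3.8000e-02 -2.0000e-02 -0.0000e+00]
t 15.45 [551.84  -3.65  86.52] F [ 0.42  0.2  -0.95] T [ 0.023 -0.015 -0.019] open 57.46 jt [ 1.0000e-02 -5.8419e+01 -3.2870e+01  3.7000e-02 -5.6000e-02 -0.0000e+00]
t 15.5 [551.83  -3.66  86.43] F [ 0.52  0.66 -1.88] T [-0.033  0.018  0.016] open 57.28 jt [ 7.0000e-03 -5.7928e+01 -3.2513e+01  3.7000e-02 -6.3000e-02 -0.0000e+00]
tool shift m [ 0.017  -0.284  -0.0056] turn 0.0937 | at [551.8  -3.7  86.4] yaw 0.187 t 15.5
```

Held fully it weighs about 1.5 N, confirming empty. Carrying it to the tray's right half.

```bash
python3 -m handwheel '[[0.002,-0.04,-0.005,0.05,0.05],[0.005,-0.08,-0.005,0.094,0.05],[0.008,-0.12,-0.005,0.094,0.05],[0.01,-0.16,-0.005,0.094,0.05],[0.012,-0.2,-0.005,0.094,0.05]]'|head -2;python3 -m handwheel '[[0.0,-0.04,0,0.0,0.05],[0,-0.08,0,0,0.05],[0,-0.085,0,0,0.05],[0,-0.085,0,0,0.05]]'|head -2;python3 -c "
from v import *
to(*bx(TRAY,0,-43),53,.093)"
```

```text
t: 15.92
tcp_pos: [525.6, 196.8, 91.1]
t: 16.25
tcp_pos: [516.6, 283.3, 90.0]
tool shift m [-0.0013  0.0046  0.037 ] turn 0.0028 | at [516.6 283.3  90. ] yaw 0.096 t 16.25
```

```bash
python3 -m handwheel '[[-0.001,0.0046,0.01,0.003,0.05],[-0.001,0.0046,0.02,0.003,0.05],[-0.001,0.0046,0.03,0.003,0.05],[-0.001,0.0046,0.035,0.003,0.05],[-0.001,0.0046,0.035,0.003,0.05]]'|head -2; python3 -c "
from v import *
to(*bx(TRAY,0,-43),42,.093)
im=grab_frame('side');cv2.imwrite('pics/s16.png',cv2.resize(im[200:360,60:260,::-1],None,fx=3.5,fy=3.5))
"
```

```text
t: 16.67
tcp_pos: [515.3, 277.5, 53.2]
tool shift m [ 0.0006 -0.0011  0.0112] turn -0.0015 | at [515.3 277.5  53.2] yaw 0.091 t 16.67
```

View pics/s16.png

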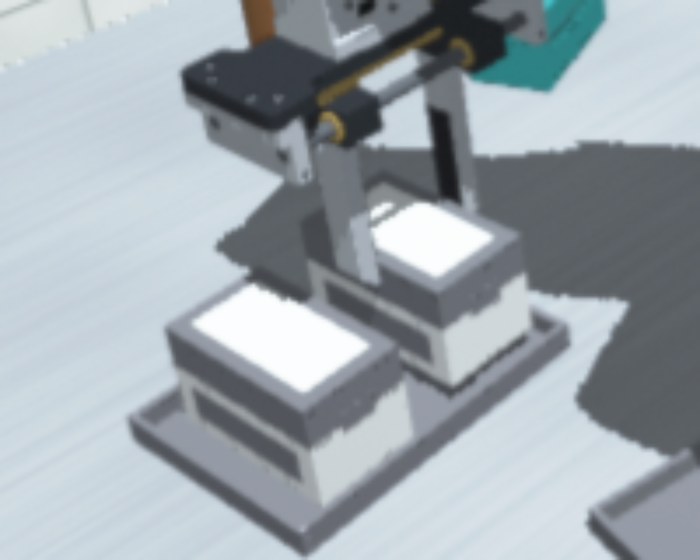

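```bash
python3 -m handwheel '[[0,-0.001,0.003,0,0.05],[0,-0.001,0.006,0,0.05],[0,-0.001,0.009,0,0.05],[0,-0.001,0.011,0,0.05],[0,-0.001,0.011,0,0.05]]'; python3 -m handwheel '[[0,0,0,0,0.0578],[0,0,0,0,0.0585],[0,0,0,0,0.063],[0,0,0,0,0.07],[0,0,0,0,0.07]]'|head -2; python3 -m handwheel '[[0,0,-0.03,0,0.07],[0,0,-0.07,0,0.07],[0,0,-0.09,0,0.07],[0,0,-0.09,0,0.07]]';python3 -c "
from v import *
to(*bx(R,-46),135,-.343)
im=grab_frame('side');cv2.imwrite('pics/s17.png',cv2.resize(im[200:360,60:260,::-1],None,fx=3.5,fy=3.5))
"
```

```text
t: 17.13
tcp_pos: [515.2, 278.8, 42.8]
ee_rot: [-0.001, 0.999, 0.046, -0.006]
wrist_force: [-0.2, -0.0, -1.0]
opening: 57.6
t: 17.55
tcp_pos: [515.4, 278.9, 43.0]
t: 17.88
tcp_pos: [518.2, 279.7, 138.2]
ee_rot: [-0.002, 0.999, 0.046, -0.002]
wrist_force: [0.3, -1.0, 1.3]
opening: 70.0
tool shift m [-0.0396  0.3963  0.0032] turn 0.4349 | at [518.2 279.7 138.2] yaw 0.092 t 17.88
```

View pics/s17.png

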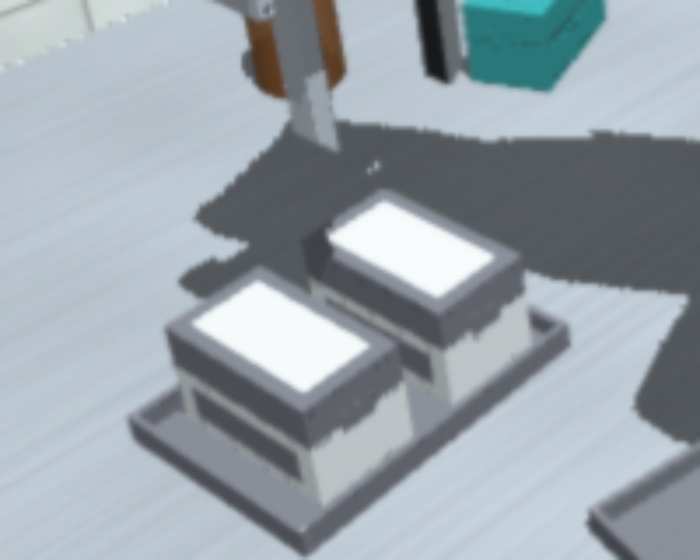

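Both empty boxes sit side by side in the tray. Moving to the right box.

```bash
python3 -m handwheel '[[-0.004,0.04,0,0.1,0.085],[-0.008,0.08,0,0.2,0.085],[-0.012,0.12,0,0.3,0.085],[-0.016,0.16,0,0.4,0.085],[-0.02,0.2,0,0.435,0.085]]'|head -2; python3 -m handwheel '[[-0.01,0.03,0,0,0.085],[-0.02,0.06,0,0,0.085],[-0.03,0.09,0,0,0.085],[-0.04,0.12,0,0,0.085],[-0.05,0.15,0,0,0.085]]'|head -2;python3 -c "
from v import *
to(*bx(R,-46),135,-.343)"
```

```text
t: 18.35
tcp_pos: [514.7, 76.5, 133.4]
t: 18.77
tcp_pos: [414.7, -48.2, 132.8]
tool shift m [ 0.1184  0.0318 -0.0022] turn -0.0056 | at [414.7 -48.2 132.8] yaw -0.349 t 18.77
```

```bash
python3 -m handwheel '[[0.035,0.01,0,-0.005,0.085],[0.07,0.02,0,-0.005,0.085],[0.105,0.03,0,-0.005,0.085],[0.118,0.032,0,-0.005,0.085],[0.118,0.032,0,-0.005,0.085]]'|head -2;python3 -m handwheel '[[0,0,0,0,0.085],[0,0,0,0,0.085]]'|head -2; python3 -c "
from v import *
to(*bx(R,-46),38,-.343)
im=grab_frame('side');cv2.imwrite('pics/s18.png',cv2.resize(im[120:270,230:430,::-1],None,fx=4,fy=4))"
```

```text
t: 19.18
tcp_pos: [515.5, -119.9, 129.6]
t: 19.35
tcp_pos: [514.5, -119.4, 128.4]
tool shift m [ 0.0003 -0.001   0.0904] turn -0.0019 | at [ 514.5 -119.4  128.4] yaw -0.345 t 19.35
```

View pics/s18.png

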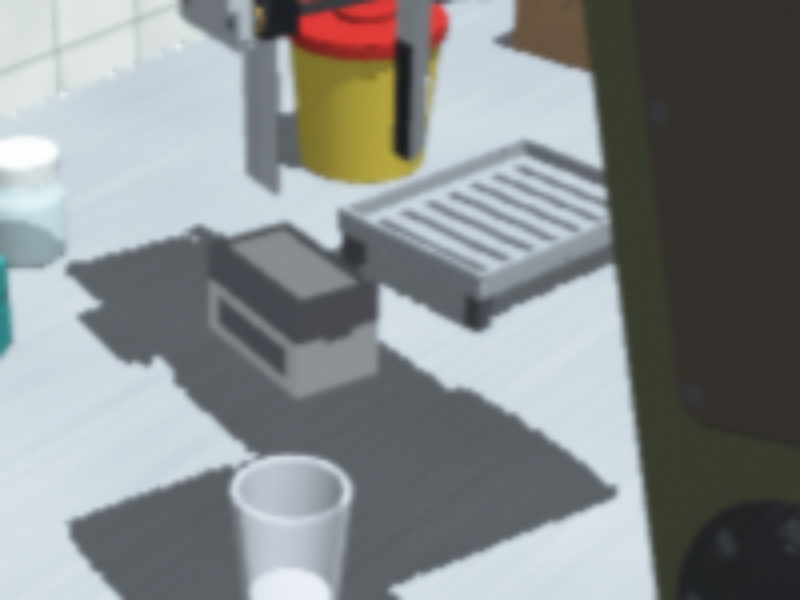

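```bash
python3 -m handwheel '[[0,-0.001,0.03,-0.002,0.085],[0,-0.001,0.06,-0.002,0.085],[0,-0.001,0.085,-0.002,0.085],[0,-0.001,0.089,-0.002,0.08],[0,-0.001,0.089,-0.002,0.07]]' | head -2; python3 -m handwheel '[[0,0,0,0,0.06],[0,0,0,0,0.0578],[0,0,0,0,0.0578],[0,0,0,0,0.0578],[0,0,0,0,0.0578]]';python3 -m handwheel '[[0,0,-0.001,0,0.0578],[0,0,-0.002,0,0.0578],[0,0,-0.003,0,0.0578],[0,0,-0.004,0,0.0578],[0,0,-0.004,0,0.0578]]';python3 -c "
from v import *
cmp('side0','side19',(275,165,66,60))
for i in range(4): grab_frame('side');print(state()['wrist_force'].round(2))"
```

```text
t: 19.82
tcp_pos: [512.7, -117.4, 39.3]
t: 20.23
tcp_pos: [513.2, -117.9, 40.5]
ee_rot: [-0.0, 0.985, -0.17, -0.008]
wrist_force: [-3.1, -3.4, 8.2]
opening: 58.0
t: 20.65
tcp_pos: [513.2, -117.8, 44.5]
ee_rot: [-0.001, 0.985, -0.17, -0.008]
wrist_force: [0.4, 0.1, -3.7]
opening: 57.9
t 20.7 [ 513.17 -117.76   44.42] F [ 0.46  0.2  -3.4 ] T [ 0.003 -0.045 -0.015] open 57.99 jt [-1.2700e-01 -5.7057e+01 -3.0708e+01  5.0000e-03  1.3000e-02  2.1000e-02]
[-0.65 -0.68 -4.31]
[ 0.27  0.39 -3.24]
[-0.09  1.01 -4.49]
[-0.43  0.97 -3.56]
```

View pics/o_side19.png

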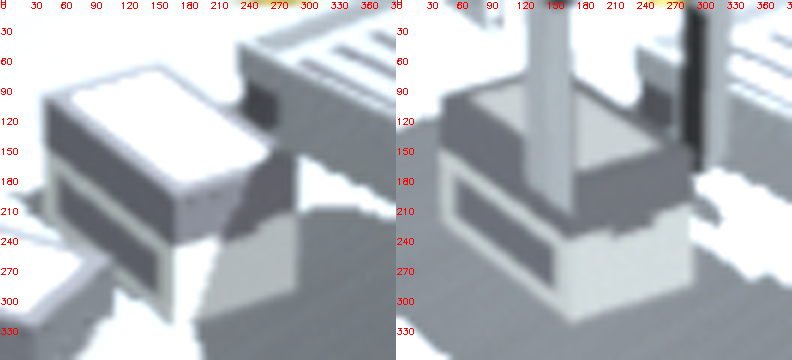

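The load is about -3.7 N (half weight), so the right box is full. Raising it to about 1 cm.

```bash
python3 -m handwheel '[[0,0,-0.001,0,0.0578],[0,0,-0.002,0,0.0578],[0,0,-0.003,0,0.0578],[0,0,-0.005,0,0.0578],[0,0,-0.006,0,0.0578]]';python3 -m handwheel '[[0,0,0,0,0.0578],[0,0,0,0,0.0578]]'|head -2;python3 -c "
from v import *
cmp('side19','side20',(275,165,66,60))
for i in range(4): grab_frame('side');print(state()['wrist_force'].round(2))"
```

```text
t: 21.32
tcp_pos: [513.4, -117.9, 50.7]
ee_rot: [-0.001, 0.985, -0.17, -0.008]
wrist_force: [1.8, -0.1, -5.7]
opening: 58.0
t: 21.48
tcp_pos: [513.4, -117.9, 50.8]
t 21.53 [ 513.35 -117.83   50.73] F [ 0.03 -0.4  -4.06] T [-0.024 -0.118 -0.003] open 57.73 jt [-2.6000e-02 -5.6942e+01 -3.0889e+01  3.7000e-02  1.2900e-01  1.6000e-02]
[ 0.39  0.26 -5.29]
[ 0.14 -0.48 -3.86]
[ 0.76  0.73 -3.06]
[-0.02 -0.79 -3.64]
```

View pics/o_side20.png

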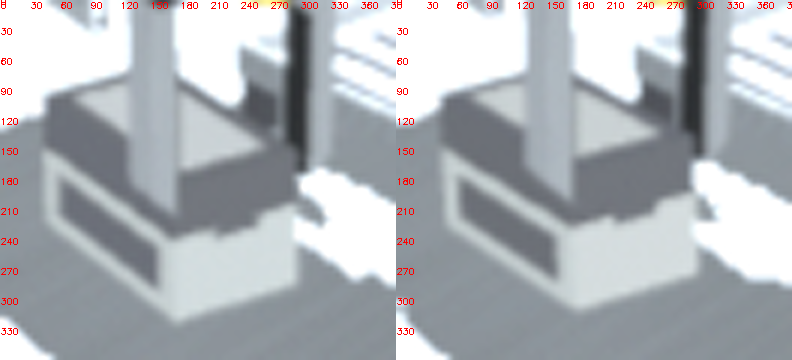

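```bash
python3 -m handwheel '[[0,0,-0.001,0,0.0578],[0,0,-0.002,0,0.0578],[0,0,-0.003,0,0.0578],[0,0,-0.004,0,0.0578],[0,0,-0.004,0,0.0578]]'|head -2;python3 -c "
from v import *
cmp('side19','side21',(275,165,66,60))
roi=(270,165,70,70)
overlay('pics/side21.png','pics/o2.png',[(boxpts(R,10),(0,0,255)),(boxpts(R,0),(0,255,0))],roi,s=8)
for i in range(2): grab_frame('side');print(state()['wrist_force'].round(2))"
```

```text
t: 22.15
tcp_pos: [513.5, -117.9, 54.9]
t 22.2 [ 513.37 -117.84   54.78] F [ 0.84  0.13 -3.6 ] T [ 0.027 -0.053  0.021] open 57.6 jt [-4.6000e-02 -5.6707e+01 -3.1211e+01  2.9000e-02  3.6000e-02  1.0000e-02]
[ 0.87  0.33 -3.21]
[ 0.74 -0.1  -3.81]
```

View pics/o_side21.png

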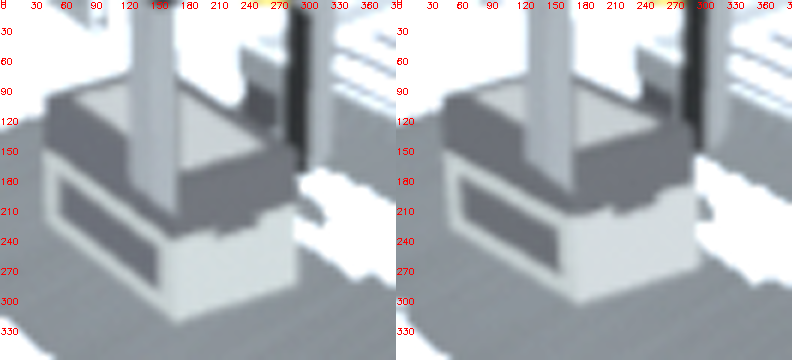

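View pics/o2.png

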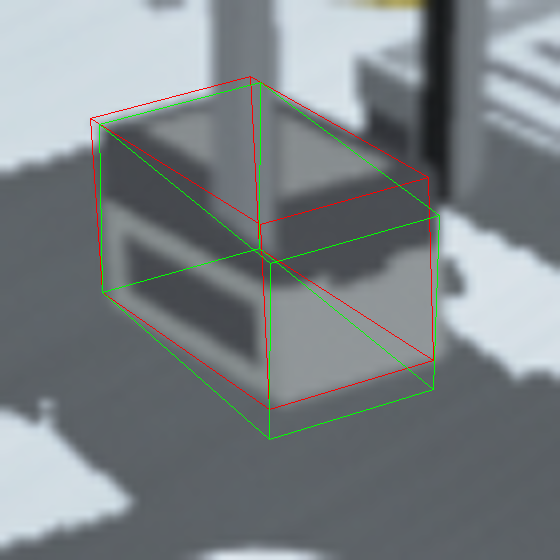

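The right box matches the 10 mm tilt model, with its far edge on the bench and a load of about -3.6 N. It is full. Lowering it and regripping at the centre.

```bash
python3 -m handwheel '[[0,0,0.003,0,0.0578],[0,0,0.006,0,0.0578],[0,0,0.008,0,0.0578],[0,0,0.01,0,0.0578],[0,0,0.011,0,0.0578]]';python3 -c "
from v import *
cmp('side0','side22',(275,165,66,60))"
```

```text
t: 22.72
tcp_pos: [512.9, -117.7, 43.2]
ee_rot: [-0.001, 0.985, -0.17, -0.008]
wrist_force: [-2.5, 0.8, -0.6]
opening: 58.0
t 22.77 [ 512.89 -117.69   43.15] F [-2.71  0.87 -2.39] T [ 0.248  0.398 -0.005] open 57.71 jt [-1.7100e-01 -5.6806e+01 -3.1655e+01 -6.3000e-02 -6.6000e-01  2.0000e-02]
```

View pics/o_side22.png

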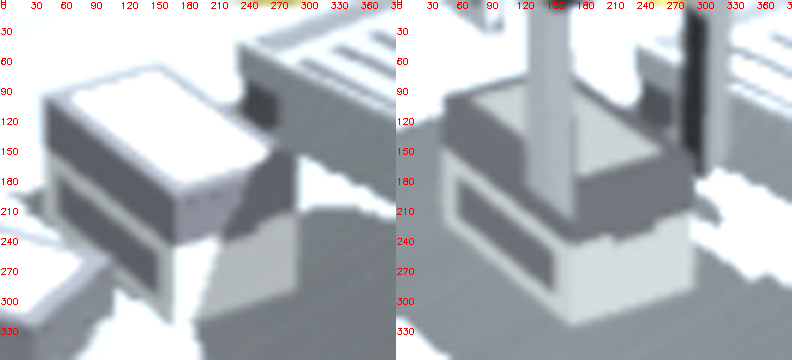

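Back on the bench (near corner at row about 325, as at rest). Opening and centring.

```bash
python3 -m handwheel '[[0,0,0,0,0.0585],[0,0,0,0,0.066],[0,0,0,0,0.075],[0,0,0,0,0.075]]'|head -2;python3 -c "
from v import *
to(*bx(R,1),36,-.343)"
```

```text
t: 23.1
tcp_pos: [513.3, -117.8, 43.5]
tool shift m [0.049  0.0001 0.0075] turn 0.0008 | at [ 513.3 -117.8   43.5] yaw -0.342 t 23.1
```

```bash
python3 -m handwheel '[[0.03,0,0.003,0,0.075],[0.049,0,0.0055,0,0.075],[0.049,0,0.0055,0,0.075],[0.049,0,0.0055,0,0.075]]'|head -2;python3 -m handwheel '[[0,0,0,0,0.05],[0,0,0,0,0.05],[0,0,0,0,0.05],[0,0,0,0,0.05],[0,0,0,0,0.05]]'; python3 -c "
from v import *
st();to(*bx(RACK,0,43),120,-.173);to(*bx(RACK,0,0),120,-.173)"
```

```text
t: 23.43
tcp_pos: [559.5, -134.3, 36.9]
t: 23.85
tcp_pos: [559.2, -134.1, 37.1]
ee_rot: [-0.001, 0.985, -0.17, -0.008]
wrist_force: [-2.3, 2.3, 2.7]
opening: 57.4
t 23.85 [ 559.2  -134.1    37.11] F [-2.28  2.3   2.71] T [ 0.406  0.491 -0.095] open 57.37 jt [-9.9700e-01 -5.9965e+01 -3.0565e+01 -2.3700e-01 -8.2000e-01 -2.5000e-02]
tool shift m [ 0.0285  0.1422 -0.0829] turn -0.1692 | at [ 559.2 -134.1   37.1] yaw -0.342 t 23.85
tool shift m [ 0.0357  0.1846 -0.0829] turn -0.1692 | at [ 559.2 -134.1   37.1] yaw -0.342 t 23.85
```

```bash
python3 -m handwheel '[[0,0,-0.01,0,0.05],[0,0,-0.03,0,0.05],[0,0,-0.05,0,0.05],[0,0,-0.06,0,0.05],[0,0,-0.06,0,0.05]]';python3 -c "
from v import *
for i in range(2): grab_frame('side');st()
im=grab_frame('side');cv2.imwrite('pics/s23.png',cv2.resize(im[120:270,230:430,::-1],None,fx=4,fy=4))
to(*bx(RACK,0,0),100,-.173)"
```

```text
t: 24.27
tcp_pos: [561.0, -134.7, 99.4]
ee_rot: [-0.0, 0.985, -0.17, -0.006]
wrist_force: [0.8, -0.9, -7.1]
opening: 57.6
t 24.32 [ 560.34 -134.44   97.67] F [-0.37 -0.51 -8.24] T [-0.001 -0.057 -0.033] open 57.87 jt [ 2.6000e-02 -6.5921e+01 -3.6940e+01  8.0000e-03  3.2500e-01 -0.0000e+00]
t 24.37 [ 559.72 -134.26   96.46] F [-0.74 -0.2  -7.21] T [ 0.003  0.006 -0.035] open 57.47 jt [ 1.6000e-02 -6.5804e+01 -3.6752e+01  8.0000e-03  8.0000e-02 -0.0000e+00]
tool shift m [ 0.0355  0.1846 -0.0041] turn -0.1692 | at [ 559.5 -134.2   95.9] yaw -0.342 t 24.42
```

View pics/s23.png

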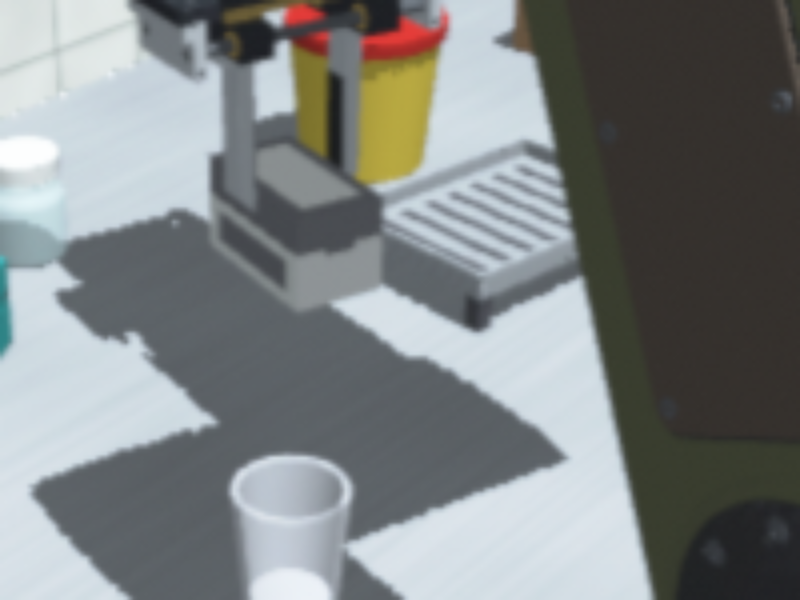

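Level, and it weighs about 7.5 N. Carrying it over the rack.

```bash
python3 -m handwheel '[[0.007,0.037,-0.01,-0.04,0.05],[0.014,0.074,-0.01,-0.08,0.05],[0.021,0.111,-0.01,-0.12,0.05],[0.028,0.148,-0.01,-0.16,0.05],[0.0355,0.184,-0.01,-0.169,0.05]]'|head -2;python3 -m handwheel '[[0,0,0,0,0.05],[0,0,0,0,0.05]]'|head -2;python3 -c "
from v import *
st();to(*bx(RACK,0,0),68,-.173)
im=grab_frame('side');cv2.imwrite('pics/s24.png',cv2.resize(im[120:270,230:430,::-1],None,fx=4,fy=4))
im=grab_frame('top');cv2.imwrite('pics/t24.png',cv2.resize(im[130:260,340:500,::-1],None,fx=4,fy=4))"
```

```text
t: 24.83
tcp_pos: [530.1, -320.9, 104.0]
t: 25.0
tcp_pos: [528.7, -322.4, 101.8]
t 25.0 [ 528.66 -322.39  101.8 ] F [-0.32  0.62 -7.23] T [ 0.008 -0.083 -0.013] open 57.85 jt [-3.1340e+00 -7.0043e+01 -3.8178e+01 -2.9000e-01 -6.2000e-02 -4.5700e-01]
tool shift m [ 0.0018 -0.0027  0.0338] turn -0.0006 | at [ 528.7 -322.4  101.8] yaw -0.174 t 25.0
```

View pics/s24.png

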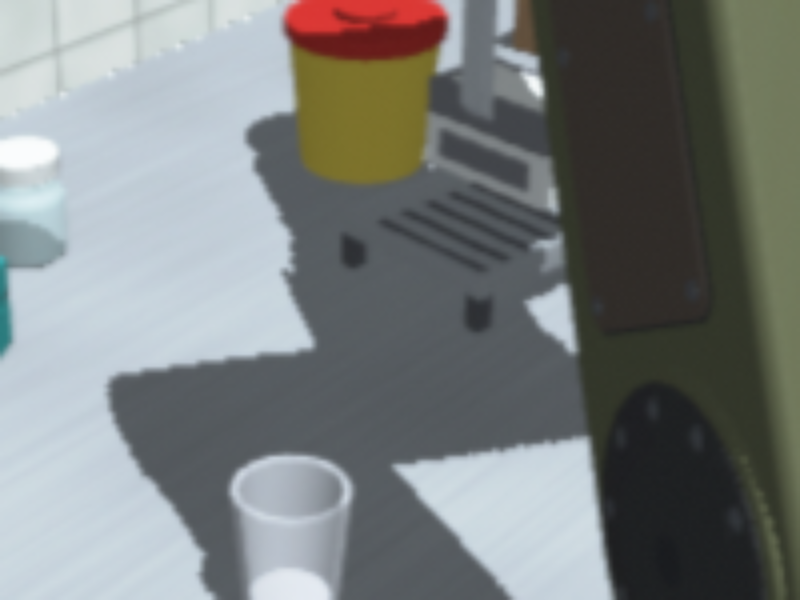

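View pics/t24.png

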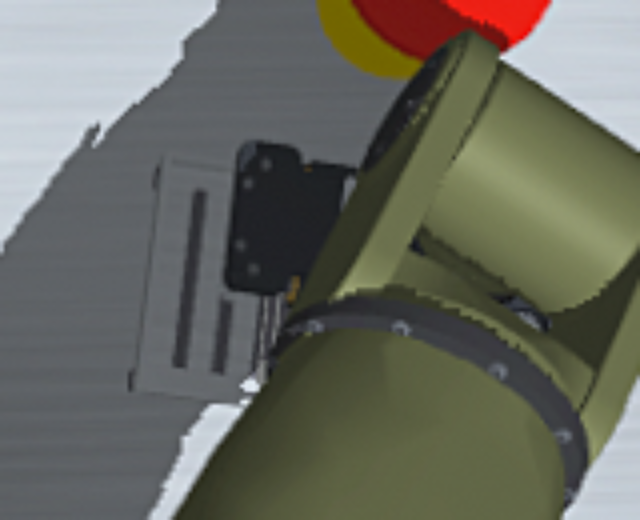

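```bash
python3 -m handwheel '[[0.002,-0.003,0.006,0,0.05],[0.002,-0.003,0.012,0,0.05],[0.002,-0.003,0.02,0,0.05],[0.002,-0.003,0.025,0,0.05],[0.002,-0.003,0.025,0,0.05]]';python3 -c "
from v import *
st();to(*bx(RACK,0,0),68,-.173)
im=grab_frame('side');cv2.imwrite('pics/s25.png',cv2.resize(im[120:220,300:400,::-1],None,fx=6,fy=6))"
```

```text
t: 25.52
tcp_pos: [531.1, -316.6, 75.8]
ee_rot: [-0.003, 0.996, -0.085, -0.012]
wrist_force: [-0.0, 0.4, -6.9]
opening: 58.1
t 25.52 [ 531.11 -316.56   75.77] F [-0.05  0.39 -6.92] T [ 0.068 -0.017 -0.038] open 58.11 jt [ 2.3000e-01 -7.0744e+01 -3.5858e+01  1.2000e-02 -2.8200e-01  4.0000e-03]
tool shift m [0.0004 0.0034 0.0078] turn 0.0026 | at [ 531.1 -316.6   75.8] yaw -0.17 t 25.52
```

View pics/s25.png

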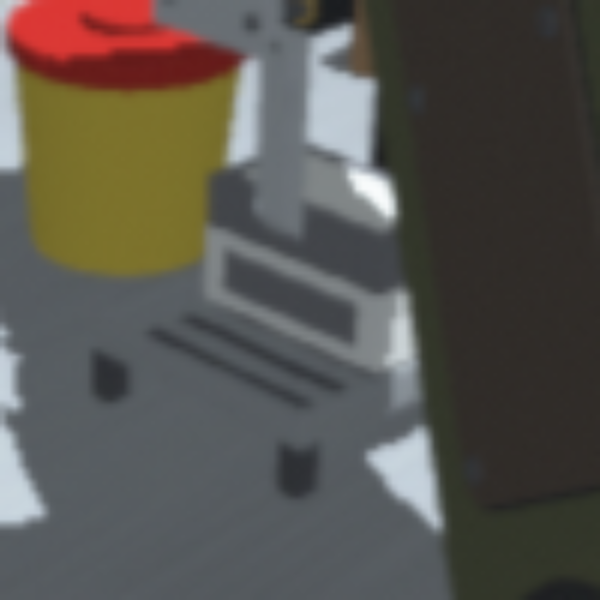

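Lined up with the slots. Lowering slowly until the load transfers.

```bash
python3 -m handwheel '[[0,0.002,0.002,0,0.05],[0,0.002,0.004,0,0.05],[0,0.002,0.006,0,0.05],[0,0.002,0.007,0,0.05],[0,0.002,0.007,0,0.05]]';python3 -c "
from v import *
st();grab_frame('side');st()"
```

```text
t: 25.98
tcp_pos: [530.8, -318.8, 69.4]
ee_rot: [-0.003, 0.996, -0.085, -0.012]
wrist_force: [0.5, 0.4, -6.3]
opening: 57.2
t 25.98 [ 530.79 -318.81   69.44] F [ 0.46  0.41 -6.28] T [ 0.037 -0.065  0.042] open 57.24 jt [-3.7000e-02 -7.0271e+01 -3.5142e+01  1.0000e-03 -1.8000e-02 -1.0000e-03]
t 26.03 [ 530.88 -318.84   69.63] F [-0.45 -0.08 -5.7 ] T [ 0.046 -0.029 -0.038] open 57.96 jt [-3.3000e-02 -6.9957e+01 -3.4901e+01  1.0000e-03  2.3000e-02 -0.0000e+00]
```

```bash
python3 -m handwheel '[[0,0,0.0007,0,0.05],[0,0,0.0015,0,0.05],[0,0,0.0022,0,0.05],[0,0,0.003,0,0.05],[0,0,0.003,0,0.05]]';python3 -c "
from v import *
st();grab_frame('side');st()"
```

```text
t: 26.45
tcp_pos: [530.8, -318.9, 68.2]
ee_rot: [-0.003, 0.996, -0.085, -0.011]
wrist_force: [-7.9, 4.9, 8.0]
opening: 57.6
t 26.45 [ 530.8  -318.9    68.17] F [-7.91  4.92  8.05] T [ 0.748  1.417 -0.024] open 57.64 jt [ 3.5000e-02 -6.2126e+01 -3.3599e+01  1.8800e-01 -2.1850e+00 -4.6000e-02]
t 26.5 [ 530.79 -318.88   68.15] F [-7.69  4.34  7.23] T [ 0.747  1.423 -0.004] open 57.58 jt [ 8.7000e-02 -6.2085e+01 -3.3515e+01  2.1300e-01 -2.1740e+00 -5.1000e-02]
```

```bash
python3 -m handwheel '[[0,0,0,0,0.0577],[0,0,0,0,0.058],[0,0,0,0,0.064],[0,0,0,0,0.075],[0,0,0,0,0.08]]'; python3 -m handwheel '[[0,0,-0.03,0,0.08],[0,0,-0.07,0,0.08],[0,0,-0.11,0,0.08],[0,0,-0.13,0,0.08],[0,0,-0.13,0,0.08]]';python3 -c "
from v import *
to(330,-150,250,-.17)
im=grab_frame('side');cv2.imwrite('pics/s26.png',cv2.resize(im[120:220,300:400,::-1],None,fx=6,fy=6))"
```

```text
t: 26.92
tcp_pos: [531.1, -319.1, 68.5]
ee_rot: [-0.003, 0.996, -0.085, -0.011]
wrist_force: [-0.2, 0.4, -0.0]
opening: 74.0
t: 27.33
tcp_pos: [535.4, -321.1, 204.3]
ee_rot: [-0.001, 0.996, -0.085, -0.007]
wrist_force: [1.0, 0.2, -0.2]
opening: 80.0
tool shift m [-0.2315 -0.1337 -0.0457] turn -0.0007 | at [ 535.4 -321.1  204.3] yaw -0.171 t 27.33
```

View pics/s26.png

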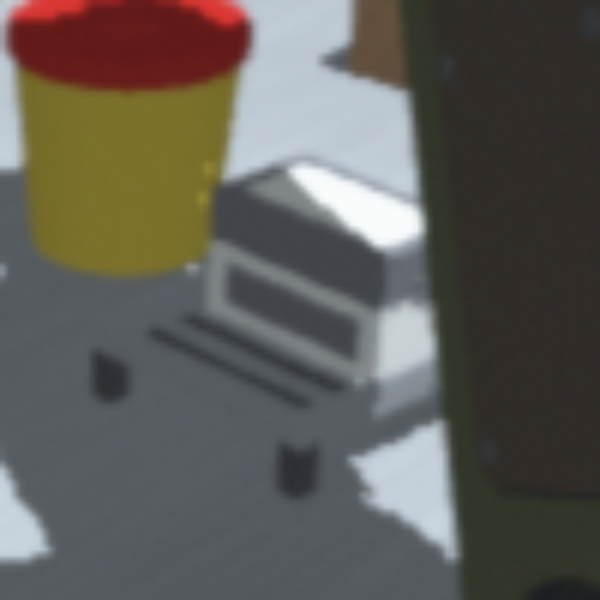

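Move the arm clear to check everything.

```bash
python3 -m handwheel '[[-0.035,0,-0.02,0,0.08],[-0.07,0,-0.03,0,0.08],[-0.1,0,-0.03,0,0.08],[-0.14,0,-0.03,0,0.08],[-0.16,0,-0.03,0,0.08]]'|head -2;python3 -m handwheel '[[-0.02,-0.035,0,0,0.08],[-0.02,-0.07,0,0,0.08],[-0.02,-0.105,0,0,0.08],[-0.02,-0.14,0,0,0.08],[-0.02,-0.14,0,0,0.08]]'|head -2;python3 -c "
from v import *
st()
for n in('top','side'):
    im=grab_frame(n);cv2.imwrite(f'pics/{n}F.png',im[:,:,::-1])
st()"
```

```text
t: 27.8
tcp_pos: [374.5, -292.5, 232.5]
t: 28.22
tcp_pos: [378.6, -147.0, 232.3]
t 28.22 [ 378.61 -147.04  232.34] F [-1.03 -0.6   0.6 ] T [0.008 0.014 0.001] open 79.96 jt [  2.835 -34.148 -35.022   0.157   0.064   1.55 ]
t 28.32 [ 378.48 -150.4   232.45] F [ 0.26 -0.49  0.26] T [ 0.014 -0.01  -0.008] open 79.99 jt [ 2.1880e+00 -3.4320e+01 -3.5351e+01  1.4900e-01  3.5000e-02  3.5500e-01]
```

View pics/topF.png

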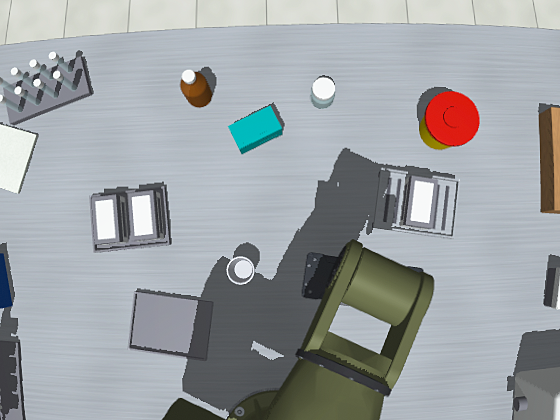

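View pics/sideF.png

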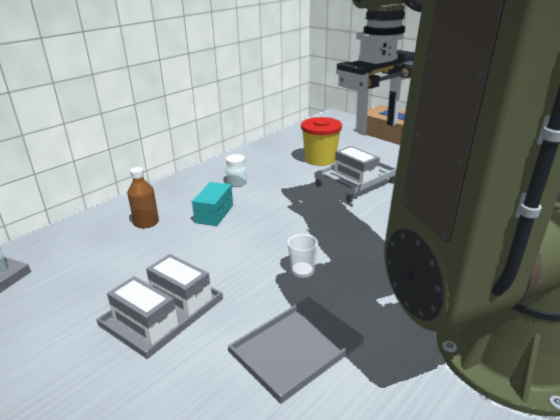

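Run:
```python
from h import *
a=lambda c,dx,dy,lift:boxpts((*bx(c,dx,dy),c[2]),0,lift)
G=(0,255,0)
overlay("pics/topF.png","pics/f1.png",[(a(TRAY,0,43,4),G),(a(TRAY,3,-43,4),G)],(80,175,100,85),"top",4)
overlay("pics/topF.png","pics/f2.png",[(a(RACK,0,1,30),G)],(370,155,100,85),"top",4)
overlay("pics/sideF.png","pics/f3.png",[(a(TRAY,0,43,4),G),(a(TRAY,3,-43,4),G)],(95,250,130,100),"side",4)
overlay("pics/sideF.png","pics/f4.png",[(a(RACK,0,1,30),G)],(310,130,90,75),"side",4)
r=lambda f:cv2.resize(cv2.imread(f),(400,300))
cv2.imwrite("pics/f.png",np.vstack([np.hstack([r("pics/f1.png"),r("pics/f2.png")]),np.hstack([r("pics/f3.png"),r("pics/f4.png")])]))
```

```text
(no output)
```

View pics/f.png

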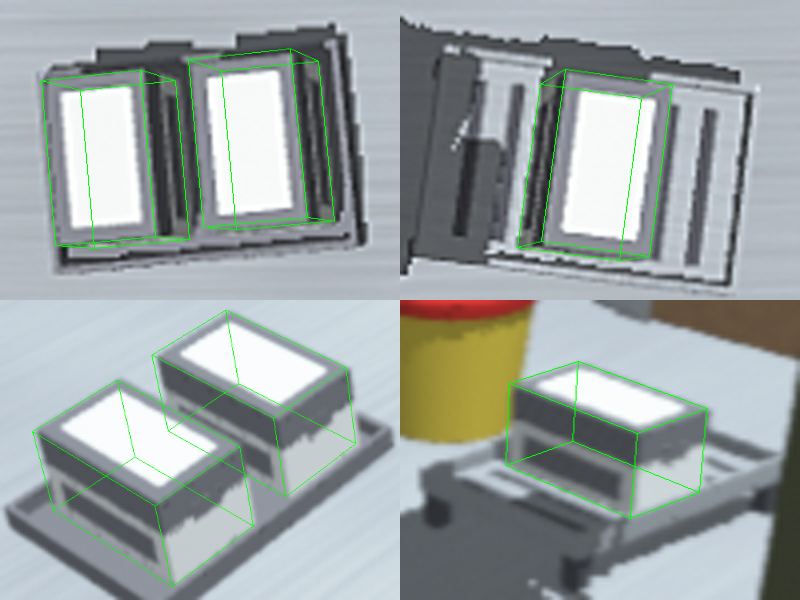

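```bash
python3 -c "
from station import *
print(close_job(),state()['t'])"
```

```text
the job is handed in; nothing more can be done
the job is handed in; nothing more can be done
```

The job is handed in at about 28 s, with all three boxes felt left to right and placed, though the left box's first lift went wrong before I redid it.

| Box | Force with one end raised about 1 cm | Force when carried | Result | Placed |
|---|---|---|---|---|
| Left | about -0.5 N, noisy | about 1–2 N | empty | tray |
| Middle | about -0.9 N | about 1.5 N | empty | tray, beside the left box |
| Right | about -3.7 N | about 7.5 N | full | rack |

**What went wrong:** on the first lift of the left box the firm grip held it nearly level, and its far end rose by roughly 6 mm. I relaxed the grip so that end swung back onto the bench. I then held a proper tilt of about 10 mm before lowering the box. The middle and right boxes were tilted correctly the first time.

**Last checks:** pictures from both cameras match models of upright boxes standing on the tray and rack floors, inside the rims. The bottle, jar, beaker, bucket and turquoise box look where they started. The gripper was open and clear of everything. The highest wrist force I read was about 12 N, when the full box touched the rack floor. None of the final checks disagreed.

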